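# Stand the fallen oil bottles in the bay and lock the bail

## Robot

A 6-joint arm with a two-finger parallel gripper is mounted at the origin on the work surface. World frame = base frame: x ahead of the robot, y to its left, z up, the work surface at z = 0. Lengths are in mm, angles in rad, forces in N, time in s.
With the tool pointing down it reaches from about 300 to 775 mm from the base axis. Payload 14.6 kg.
Tool frame: the origin (TCP) lies midway between the tips of the shut fingers; the grasp point (between the pads) lies 19 mm behind it (manip.tcp_to_grasp is the distance from the TCP to the grasp point, in mm); z points along the fingers, x is the direction in which the jaws open and shut, and the axes are right-handed (so a half turn about z gives the same grasp; the last joint's range is limited). The gripper opens to 94 mm and grips with 3 to 60 N. Pads are 16 mm wide; open, the fingers measure 119 mm over their backs; the gripper's body (75 mm by 177 mm) begins 78 mm behind the grasp point.
Start: joints at [1.183, 0.3, 1.521, -0, 1.321, -0.067], TCP at [173.426, 521.932, 205.446] pointing down, gripper open.
Joint ranges: [-3.03, 3.03], [-0.79, 2.21], [0.23, 2.52], [-1.04, 4.18], [0, 3.07], [-2.55, 2.55]. Speed limits (rad/s): [2.22, 2.22, 2.57, 3.14, 3.14, 3.14].

## Interface

Orientations are given as [roll, pitch, yaw] about the fixed x, y, z axes, in that order (R = Rz(yaw) Ry(pitch) Rx(roll)).
In Python, from cell import manip gives the robot as it stands.
- The arm moves only by the tool arm_command, never from a script. Its argument "steps" is a list of rows, each a list of 3 entries, a list of its own where there are three numbers: the opening, from 0 (shut) to 1 (fully open), then the shift along the tool's x, y, z in cm, then the turn about the tool's z in rad. A call has 1 to 5 rows; each row shifts and turns the commanded pose from where the row before left it, along the tool's axes as they then stand; what a row does not reach is not made up. A row lasts 1/12 s, in which the tool goes at most 41.7 mm and 7.16 degrees, less where a joint would pass 70% of its speed; a pose out of reach is approached as far as the arm can. A call with a gripper value outside its range is refused whole. The fingers move at their own pace and stop on an object; "force" is the grip in N (left out, the last holds). Time passes only in rows, so rows that do not move let the fingers close. It gives the time, the measured TCP pose, the force and the opening at its end, in the units of the state.
- manip.read_state(): the state, without advancing time (a new reading comes with each control period).
- manip.camera(name): name is "scene" or "top" or "wrist"; returns (picture, depth): 480x640x3 uint8, red, green, blue; 480x640 float32, mm along the optical axis (not along the pixel's ray), 0 where there is no reading.
- manip.calibration(name): a dict with "fx", "fy", "cx", "cy" (pixels), "R" (3x3) and "t" (3): a world point X has camera coordinates R X + t; the wrist camera has in their place "tool_from_camera" (4x4, takes a point from camera to tool coordinates, whose origin is the TCP and whose axes are the tool frame's). Camera axes: x right, y down, z forward; pixel columns grow to the right and rows downward; lengths in mm; the calibration is good to about 2 mm. The wrist camera is an equidistant fisheye: a pixel r from the principal point sees the ray r / f radians off the axis. A picture is of the moment at which its call begins: read the wrist's pose just before it. calibration takes no time and is no camera call.
- manip.sign_off(): hands the job in, once; it reports no verdict.
The state is a dict: "clock": time; "joints": joint angles; "qd": joint speeds; "effort": joint torques, N m; "eef_pos": TCP position; "eef_rot": TCP orientation; "wrist_force": force on the tool from outside, world axes, zero at the start; "moment": the same for the moment, N m; "finger_gap": finger opening in mm.
Only numpy, scipy, OpenCV 4.12 (cv2) and the standard library are available. Lean on these libraries where they do the work, as an engineer would, in place of code of your own. Each camera call takes 0.05 s, during which the arm holds its last target.

## Task

Some square oil bottles have fallen over on the garage bench. Stand every one of them upright on the bench inside the bottle bay, base down with its side close against the bay's back wall (pushing a leaning bottle's cap end against that wall brings it up). When all stand, swing the bail fully down in front of them and then turn both turnbuttons inwards, square across over the bail's bar; do not turn a button in while the bail is still up, and leave the other things on the bench where they are.

Things in the scene. Friction and masses are not known exactly. Their poses are not given: they have to be found in the camera images.
- bottle1: Square grey oil bottle, about 0.35 kg (may vary by a third), 160 mm tall: body 58 x 58 mm to 122 mm up, neck 40 mm square to 134 mm, round black cap 34 mm across to 160 mm. Smooth (friction about 0.45); centre of mass 50 mm up. Origin: centre of its base; z from base to cap. Starts lying on a flat side (origin 29 mm up), cap roughly towards the bay's wall. Absent (None) in some runs.
- bottle2: As bottle1, the same in every way.
- bottle3: As bottle1, the same in every way.
- bay: Fixed grey steel bay on the bench, without a floor. Origin: on the bench at the foot of the middle of the back wall's front face; x into the wall (away from the robot), y left along it, z up. Wall 400 mm wide, 10 thick, 150 high. Posts 26 mm square, 98 high, at x -100, y +-245 mm. A bottle flush with the wall has its centre at x = -29; three fit 100 mm apart at y = -100, 0, 100.
- bail (a joint): Bail: U of 10 mm rod hinged at the wall's ends about bay y, at x 0, z 90 mm; arms 100 mm long at y +-210. Value q (rad): 0 fully down on its stop, arms level, bar in front of the bottles; pi/2 straight up; starts leaning back at 1.9 to 2.1 (stop 2.1). Light friction, damped; tipped forward well past vertical it falls by its weight. Clears upright bottles close to the wall.
- bail_bar (a point): Middle of the bail's straight bar (420 mm long along bay y), on its centre line: bay x = -100 cos(q), z = 90 + 100 sin(q) mm.
- button_left (a joint): Turnbutton on the left post (bay y +245 mm): dark steel plate 78 x 20 x 8 mm (z 100 to 108), turning about a vertical pivot at the post's centre. Value (rad): 0 points away from the wall (bay -x); grows inwards, counter-clockwise from above; 1.571 (stop) is square across, above the lowered bail bar, pointing to the bay's middle. Friction under 1 N at the peg. Starts -0.6 to -0.15.
- button_left_peg (a point): Middle of the left turnbutton's upright round finger peg (14 mm diameter, 30 mm tall, from z = 108 to 138 mm), 58 mm from the pivot.
- button_right (a joint): Turnbutton on the right post (bay y = -245 mm), mirror image of the left: 0 points away from the wall, 1.571 is square across; it turns inwards clockwise seen from above. Starts between -0.6 and -0.15 (turned out).
- button_right_peg (a point): Middle of the right turnbutton's finger peg, as on the left.
- oil_filter: White oil filter canister, 76 mm in diameter, 85 mm tall, standing; bystander. Origin: centre of its base.
- spray_can: Plain bare-metal spray can, 64 mm in diameter, 160 mm tall, standing; bystander. Origin: centre of its base.
- spanner: Steel spanner, 200 mm long, lying; bystander. Origin: its middle, underside.
- screwdriver: Screwdriver, 200 mm long, lying; bystander. Origin: its middle, underside.
- mug: White mug, 80 mm in diameter, 90 mm tall, standing; bystander. Origin: centre of its base.
- socket: Steel wheel-nut socket, a tube 32 mm in diameter and 45 mm tall, standing among the bottles; bystander. Origin: centre of its base.
- hammer: Hammer, 260 mm long, lying; bystander. Origin: its middle, underside.
Things that resemble listed ones, but are neither listed nor needed, are in the scene too. Leave any brown look-alike of the bottle1 alone.

How it is judged:
By the outcome, as a careful person would: the job done as asked, in the order asked, and still so for the second after the job is handed in, with the robot touching nothing.
Of bottle1, bottle2, bottle3 only 2 to 3 are there at a start; the rules pass over those that are not, and their reading is None.
At some moment in a run one of bottle1, bottle2, bottle3 may be knocked a few centimetres aside while the robot is not near it.
Once in a run the grip may slacken for a moment while it holds something.
It also fails if it takes over 210 s, if anything falls off the work surface, if the arm or the gripper's body presses on something with over 40 N, if the wrist force passes 120 N, or if a joint passes its speed limit or range.

## Working session

There is one attempt and no reset: what is moved stays moved. The work goes in short steps, Python scripts to look and compute and a tool call to move; the robot and the scene stay as the last step left them, time stands still between calls to the robot, and variables do not carry over. Pictures are saved under pics/ and viewed, and the job is handed in when it is done.

Besides the shell and the picture viewer there is one more tool, called after "Emit:" as name(argument=value, ...) on one line, values as JSON. arm_command: Moves the arm, as the interface text tells. Its arguments: {"type":"object","properties":{"steps":{"type":"array","items":{"type":"array"}},"force":{"type":"number"}},"required":["steps"]}

```bash
ls; mkdir -p pics; python3 - <<'E'
from cell import manip
import cv2,numpy as np
for n in("scene","top","wrist"):
    im,d=manip.camera(n); cv2.imwrite(f"pics/{n}0.png",im[:,:,::-1]); np.save(f"pics/{n}0d.npy",d)
    c=manip.calibration(n); print(n,c)
print(manip.read_state())
E
```

```text
pics
scene {'fx': 511.4578086075011, 'fy': 511.4578086075011, 'cx': 318.71287856365456, 'cy': 242.4750295254256, 'R': array([[-0.59456968,  0.80375754, -0.02146398],
       [ 0.41665833,  0.28516707, -0.86317761],
       [-0.68766469, -0.52216238, -0.50444397]]), 't': array([ 271.20986487,  -78.36735814, 1721.68460351])}
top {'fx': 519.6591304829639, 'fy': 519.6591304829639, 'cx': 312.22877116962167, 'cy': 241.89630986609427, 'R': array([[ 0.00555804, -0.99991546,  0.01175507],
       [-0.99372026, -0.00683657, -0.11168397],
       [ 0.1117549 , -0.01106051, -0.99367425]]), 't': array([  -1.75081528,  453.05961647, 1465.6389343 ])}
wrist {'fx': 371.64829954431775, 'fy': 371.64829954431775, 'cx': 317.55287252766027, 'cy': 237.05891045311222, 'tool_from_camera': array([[ 9.99999469e-01, -6.72197937e-04, -7.81064341e-04,
         5.87957509e-01],
       [ 8.43568906e-04,  9.69316958e-01,  2.45812781e-01,
        -7.09812831e+01],
       [ 5.91864067e-04, -2.45813310e-01,  9.69317010e-01,
        -1.78757825e+02],
       [ 0.00000000e+00,  0.00000000e+00,  0.00000000e+00,
         1.00000000e+00]])}
{'clock': 0.15, 'joints': array([ 1.18339983e+00,  3.00351400e-01,  1.52141513e+00, -3.23669167e-06,
        1.32068653e+00, -6.66260382e-02]), 'qd': array([ 0.00120638, -0.00265693, -0.0021957 , -0.00136603,  0.00098146,
        0.00097983]), 'effort': array([-1.15408831e-03, -5.31965661e+01, -3.52826750e+01,  7.07533280e-02,
        2.36341363e-02, -6.99057478e-05]), 'eef_pos': array([173.35984931, 521.76598969, 205.02219398]), 'eef_rot': array([-3.14153850e+00,  8.58696929e-04,  1.25002670e+00]), 'wrist_force': array([1.33174832, 0.43922585, 0.09806602]), 'moment': array([-0.0416029 , -0.03283921,  0.00272774]), 'finger_gap': 94.18554435006473}
```

View pics/scene0.png

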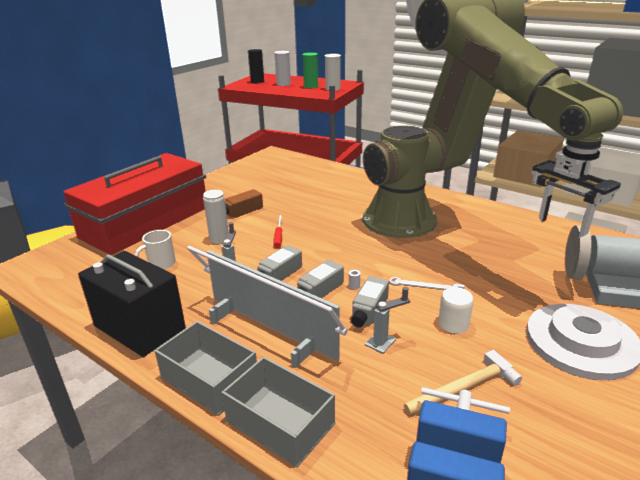

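View pics/top0.png

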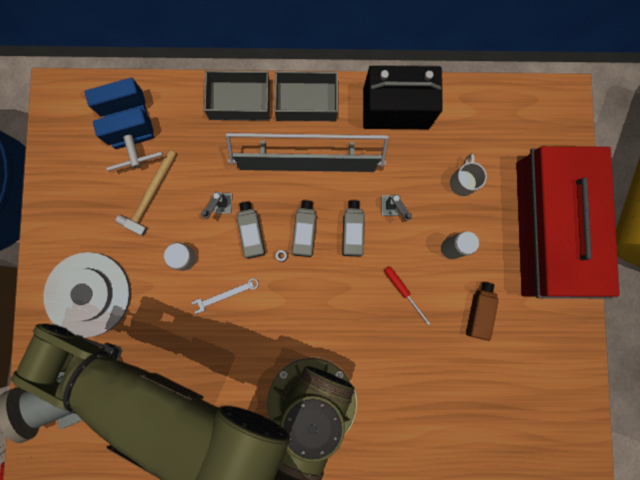

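View pics/wrist0.png

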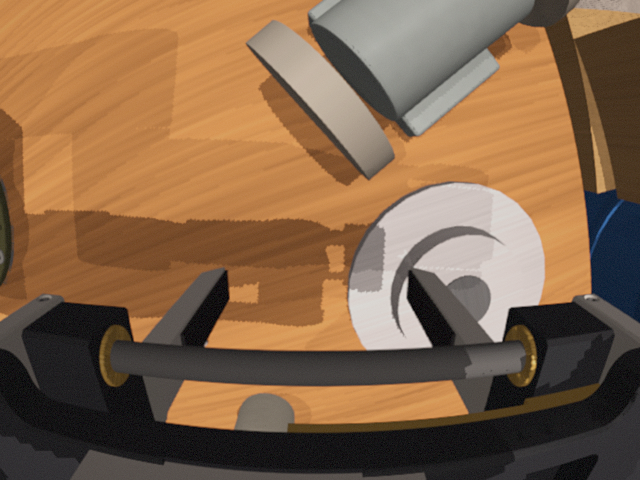

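The top view shows three grey bottles at (250,230), (304,228) and (353,228). The brown look-alike is at (483,310), the wall top edge at row ~160, the bail bar at row ~136, and the buttons at (215,205) and (398,207). I'll enlarge and measure.

```bash
cat > h.py <<'E'
from cell import manip
import cv2,numpy as np
def ray(n,u,v,z):
    c=manip.calibration(n);d=np.array([(u-c['cx'])/c['fx'],(v-c['cy'])/c['fy'],1]);R=c['R'];o=-R.T@c['t'];w=R.T@d
    return o+w*(z-o[2])/w[2]
def pts(n,d):
    c=manip.calibration(n);v,u=np.mgrid[0:480,0:640]
    P=np.stack([(u-c['cx'])/c['fx']*d,(v-c['cy'])/c['fy']*d,d],-1)
    return (P-c['t'])@c['R']
def proj(n,X):
    c=manip.calibration(n);p=c['R']@np.array(X,float)+c['t'];return p[0]/p[2]*c['fx']+c['cx'],p[1]/p[2]*c['fy']+c['cy']
def crop(n,name,box,k):
    im,d=manip.camera(n);x0,y0,x1,y1=box
    cv2.imwrite(f"pics/{name}.png",cv2.resize(im[y0:y1,x0:x1,::-1],None,fx=k,fy=k,interpolation=cv2.INTER_CUBIC));return im,d
E
python3 - <<'E'
from h import *
im=cv2.imread("pics/top0.png");d=np.load("pics/top0d.npy");P=pts("top",d)
cv2.imwrite("pics/c1.png",cv2.resize(im[120:270,190:410],None,fx=3.6,fy=3.6,interpolation=cv2.INTER_CUBIC))
sub=P[120:270,190:420]
# bottles: low height mask
hm=(P[...,2]>15)&(P[...,2]<90)
m=np.zeros((480,640),np.uint8);m[195:262,190:420]=hm[195:262,190:420]*255
cs,_=cv2.findContours(m,0,2)
for c in cs:
    if cv2.contourArea(c)<80:continue
    mm=np.zeros_like(m);cv2.drawContours(mm,[c],-1,1,-1);q=P[(mm>0)&hm]
    top=q[q[:,2]>np.percentile(q[:,2],50)-8]
    (cx,cy),(w,h),a=cv2.minAreaRect(top[:,:2].astype(np.float32))
    print(cv2.boundingRect(c),np.median(q[:,2]).round(1),(round(cx),round(cy)),(round(w),round(h)),round(a,1))
# wall
w=(P[...,2]>143)&(P[...,2]<158);w[:140]=0;w[180:]=0;w[:,:190]=0;w[:,410:]=0
print("wall",cv2.minAreaRect(P[w][:,:2].astype(np.float32)),w.sum())
b=(P[...,2]>165)&(P[...,2]<200);b[:120]=0;b[180:]=0;b[:,:190]=0;b[:,410:]=0
print("bail",cv2.minAreaRect(P[b][:,:2].astype(np.float32)),np.median(P[b],0))
for s,(x0,x1) in dict(L=(198,235),R=(378,415)).items():
    q=P[185:225,x0:x1].reshape(-1,3);
    for lo,hi in((90,98),(98,115),(118,145)):
        e=q[(q[:,2]>lo)&(q[:,2]<hi)]
        if len(e)>3:print(s,lo,len(e),e.mean(0).round(1),cv2.minAreaRect(e[:,:2].astype(np.float32)))
E
```

```text
(276, 250, 11, 12) 44.3 (413, 89) (28, 28) 89.3
(237, 201, 29, 57) 56.5 (488, 180) (158, 59) 11.7
(292, 200, 24, 57) 57.0 (492, 24) (58, 156) 85.1
(342, 199, 23, 57) 56.3 (494, -116) (59, 157) 87.8
wall ((686.8648681640625, 17.871170043945312), (427.6796875, 41.401580810546875), 89.48868560791016) 649
bail ((714.8463134765625, 17.691177368164062), (19.905874252319336, 428.6964111328125), 0.19949539005756378) [716.96739614  18.11327308 180.06765606]
L 90 17 [567.6 259.1  95.8] ((572.1324462890625, 260.507080078125), (35.97278594970703, 18.16427230834961), 41.14916229248047)
L 98 197 [547.7 274.  107.6] ((548.3811645507812, 277.22601318359375), (26.764801025390625, 83.9426498413086), 56.66230392456055)
L 118 33 [524.5 287.4 132.7] ((544.3004150390625, 277.5286560058594), (12.608659744262695, 70.83580017089844), 60.79624938964844)
R 90 11 [ 566.1 -216.3   93.7] ((566.9852294921875, -215.9855194091797), (7.646640777587891, 22.577224731445312), 82.56117248535156)
R 98 191 [ 544.4 -238.4  107.6] ((542.73583984375, -238.75970458984375), (81.77687072753906, 27.90926742553711), 27.49224281311035)
R 118 29 [ 518.3 -254.2  133.9] ((541.8131713867188, -243.2533416748047), (68.73258972167969, 12.193137168884277), 26.47571563720703)
```

View pics/c1.png

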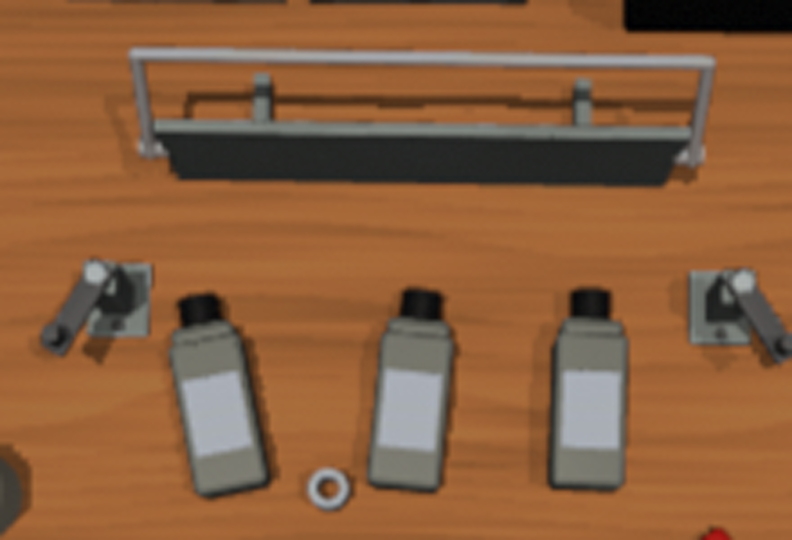

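The socket at crop (328,488) → world (413,89) is the bystander. The bottles measure 58×157 mm with tops at ~57 mm, as described. Next I'll fit the bay pose.

```bash
cat >> h.py <<'E'
def go(x,y,z,yaw):
    "remaining shift in tool axes (cm) and turn to target TCP pose"
    from scipy.spatial.transform import Rotation as Ro
    s=manip.read_state();R=Ro.from_euler('xyz',s['eef_rot']).as_matrix()
    e=np.array([x,y,z])-s['eef_pos'];turn=-((yaw-s['eef_rot'][2]+np.pi)%(2*np.pi)-np.pi)
    R2=Ro.from_euler('xyz',[np.pi,0,yaw]).as_matrix()
    print("shift before turn cm",(R.T@e/10).round(2),"shift after turn",(R2.T@e/10).round(2),"turn",round(turn,3))
def tcp():
    s=manip.read_state();print(round(s['clock'],2),s['eef_pos'].round(1),s['eef_rot'].round(3),s['wrist_force'].round(1),round(s['finger_gap'],1))
E
python3 - <<'E'
from h import *
d=np.load("pics/top0d.npy");P=pts("top",d);S=pts("scene",np.load("pics/scene0d.npy"))
w=np.zeros((480,640),bool);w[150:180,235:385]=1
a=P[w&(P[...,2]>30)&(P[...,2]<135)&(P[...,0]>640)&(P[...,0]<700)]
A=np.c_[a[:,1],np.ones(len(a))];print("front",len(a),np.linalg.lstsq(A,a[:,0],rcond=None)[0],np.std(a[:,0]))
t=P[w&(P[...,2]>146)&(P[...,2]<155)];print("top",t.min(0),t.max(0),len(t))
for n,u,v,z in [("top",190+154/3.6,120+128/3.6,150),("top",190+690/3.6,120+133/3.6,150)]: print(ray(n,u,v,z))
go(514,22,150,1.485)
E
```

```text
front 1430 [2.79925602e-03 6.68519112e+02] 1.9799656560302634
top [ 665.08839052 -181.01891492  146.02017665] [679.04695633 210.52681027 154.82607378] 500
[669.82540764 216.12686569 150.        ]
[ 669.55197419 -182.47473054  150.        ]
shift before turn cm [-36.68  48.08   5.53] shift after turn [-46.87  38.22   5.5 ] turn -0.235
```

Emit:
arm_command(steps=[[1, [0, 0, 0], -0.118], [1, [0, 0, 0], -0.117], [1, [-3.1, 2.5, 0.3], 0], [1, [-3.1, 2.5, 0.3], 0], [1, [-3.1, 2.5, 0.3], 0]], force=8)

```text
clock: 0.57
eef_pos: [240.3, 421.5, 195.9]
eef_rot: [-3.141, 0.001, 1.487]
wrist_force: [1.3, 0.8, 0.5]
finger_gap: 94.1
```

Emit:
arm_command(steps=[[1, [-3.1, 2.5, 0.3], 0], [1, [-3.1, 2.5, 0.3], 0], [1, [-3.1, 2.5, 0.3], 0], [1, [-3.1, 2.5, 0.3], 0], [1, [-3.1, 2.5, 0.3], 0]])

```text
clock: 0.98
eef_pos: [352.0, 255.9, 181.4]
eef_rot: [3.141, -0.0, 1.485]
wrist_force: [0.5, 0.8, 0.0]
finger_gap: 94.1
```

Emit:
arm_command(steps=[[1, [-3.1, 2.5, 0.3], 0], [1, [-3.1, 2.5, 0.3], 0], [1, [-3.1, 2.5, 0.3], 0], [1, [-3.1, 2.5, 0.3], 0], [1, [-3.1, 2.5, 0.3], 0]])

```text
clock: 1.4
eef_pos: [463.4, 90.6, 166.3]
eef_rot: [3.141, -0.0, 1.485]
wrist_force: [0.5, 0.2, 0.5]
finger_gap: 94.1
```

```bash
cat > bot.py <<'E'
from h import *
def bottles(save=None):
    im,d=manip.camera("top");P=pts("top",d)
    if save:
        cv2.imwrite(f"pics/{save}.png",cv2.resize(im[120:270,190:410,::-1],None,fx=3.6,fy=3.6,interpolation=cv2.INTER_CUBIC))
    return im,d,P
E
python3 - <<'E'
from h import *
go(514,22,10,1.485);tcp()
crop("scene","s1",(180,200,440,400),3)
E
```

```text
shift before turn cm [-6.4   5.63 15.63] shift after turn [-6.4   5.63 15.63] turn -0.0
1.4 [463.4  90.6 166.3] [ 3.141 -0.     1.485] [0.5 0.2 0.5] 94.1
```

View pics/s1.png

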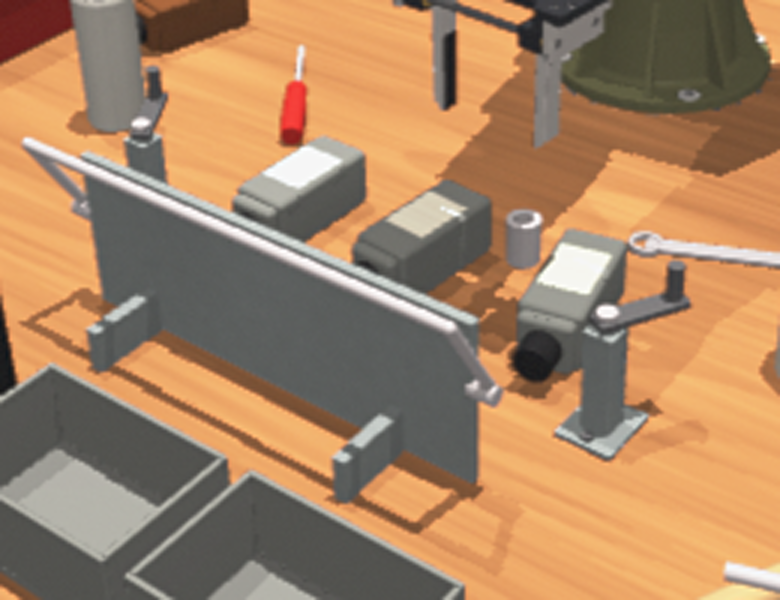

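The gripper is above the bottles: middle bottle at crop (425,235), left bottle and its cap at (535,355), and nothing in between. I'll grip the middle one next.

Emit:
arm_command(steps=[[1, [-3.2, 2.8, 0], 0], [1, [-3.2, 2.8, 0], 0], [1, [0, 0, 3.5], 0], [1, [0, 0, 3.5], 0], [1, [0, 0, 3.5], 0]])

```text
clock: 1.87
eef_pos: [512.1, 24.8, 60.1]
eef_rot: [3.141, -0.0, 1.484]
wrist_force: [0.2, -0.5, 0.2]
finger_gap: 94.1
```

Emit:
arm_command(steps=[[1, [0, 0, 3], 0], [1, [0, 0, 2], 0], [1, [0, 0, 0], 0]])

```text
clock: 2.12
eef_pos: [509.5, 25.4, 7.6]
eef_rot: [-3.135, 0.0, 1.485]
wrist_force: [-0.5, -0.3, -0.8]
finger_gap: 93.8
```

Emit:
arm_command(steps=[[0, [0, 0, 0], 0], [0, [0, 0, 0], 0], [0, [0, 0, 0], 0], [0, [0, 0, 0], 0], [0, [0, 0, 0], 0]], force=9)

```text
clock: 2.53
eef_pos: [512.6, 25.3, 12.5]
eef_rot: [3.14, 0.0, 1.485]
wrist_force: [0.5, -3.7, 2.7]
finger_gap: 64.4
```

Emit:
arm_command(steps=[[0, [0, 0, 0], 0], [0, [0, 0, 0], 0], [0, [0, 0, 0], 0]])

```text
clock: 2.78
eef_pos: [512.6, 25.2, 12.3]
eef_rot: [3.14, 0.0, 1.485]
wrist_force: [-0.9, -3.7, 7.3]
finger_gap: 58.4
```

```bash
python3 - <<'E'
import numpy as np
s=100
for f in np.arange(0,91,7.5):
    r=np.radians(f);print(f,(s*np.cos(r)-29*np.sin(r)-s).round(1),(s*np.sin(r)+29*np.cos(r)-29).round(1))
E
```

```text
0.0 0.0 0.0
7.5 -4.6 12.8
15.0 -10.9 24.9
22.5 -18.7 36.1
30.0 -27.9 46.1
37.5 -38.3 54.9
45.0 -49.8 62.2
52.5 -62.1 68.0
60.0 -75.1 72.1
67.5 -88.5 74.5
75.0 -102.1 75.1
82.5 -115.7 73.9
90.0 -129.0 71.0
```

Emit:
arm_command(steps=[[0, [0, -0.5, -1.3], 0], [0, [0, -0.6, -1.2], 0], [0, [0, -0.8, -1.1], 0], [0, [0, -0.9, -1.0], 0], [0, [0, 0, 0], 0]])

```text
clock: 3.2
eef_pos: [483.6, 28.0, 58.8]
eef_rot: [3.141, -0.0, 1.485]
wrist_force: [-0.4, 0.6, 0.3]
finger_gap: 57.9
```

```bash
python3 - <<'E'
from h import *
tcp()
crop("scene","s2",(220,200,440,360),3)
E
```

```text
3.2 [483.6  28.   58.8] [ 3.141 -0.     1.485] [-0.4  0.6  0.3] 57.9
```

View pics/s2.png

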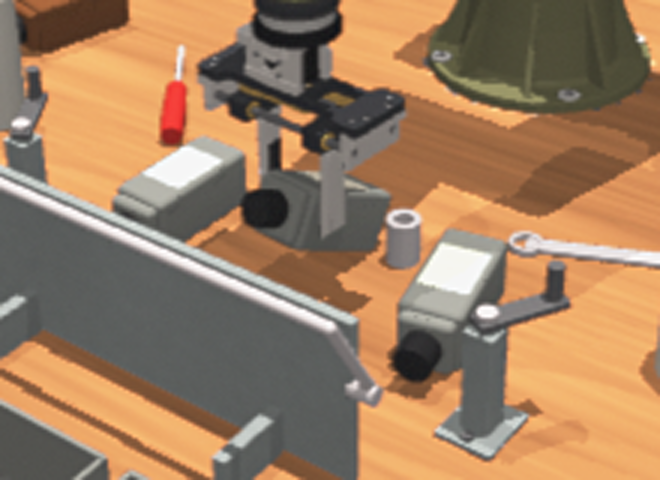

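The bottle pivots in the fingers: its cap is up at crop (265,208) and the base is still on the bench. I'll carry on along the arc.

Emit:
arm_command(steps=[[0, [0, -1.0, -0.9], 0], [0, [0, -1.1, -0.7], 0], [0, [0, -1.2, -0.6], 0], [0, [0, -1.3, -0.4], 0], [0, [0, -1.3, -0.2], 0]])

```text
clock: 3.67
eef_pos: [425.1, 32.9, 85.1]
eef_rot: [-3.141, -0.0, 1.485]
wrist_force: [-0.2, -0.1, -3.4]
finger_gap: 58.0
```

Emit:
arm_command(steps=[[0, [0, -1.3, -0.1], 0], [0, [0, -1.3, 0.1], 0], [0, [0, -1.3, 0.3], 0], [0, [0, 0, 0], 0]])

```text
clock: 4.0
eef_pos: [384.7, 36.3, 81.4]
eef_rot: [-3.139, 0.0, 1.485]
wrist_force: [-0.1, 0.4, -2.7]
finger_gap: 58.0
```

```bash
python3 - <<'E'
from h import *
tcp()
crop("scene","s3",(220,180,440,340),3)
E
```

```text
4.0 [384.7  36.3  81.4] [-3.139  0.     1.485] [-0.1  0.4 -2.7] 58.0
```

View pics/s3.png

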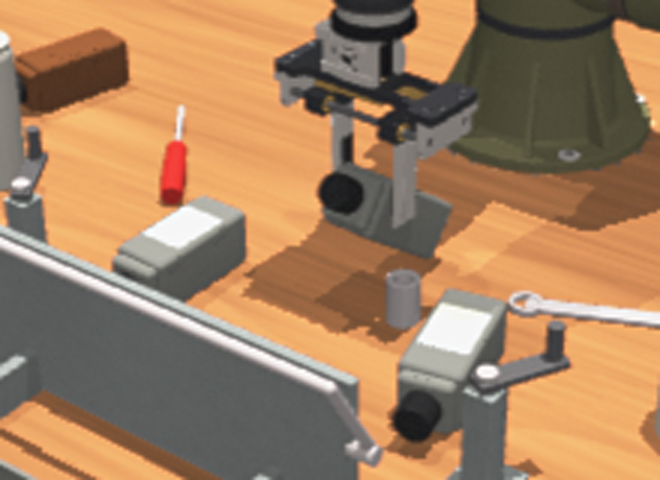

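The bottle is held in the air at about 40° (cap at crop (340,190)), because the grip is too tight for it to swing. I'll ease the force so it can hang.

Emit:
arm_command(steps=[[0, [0, 0, 0], 0], [0, [0, 0, 0], 0], [0, [0, 0, 0], 0]], force=5)

```text
clock: 4.3
eef_pos: [387.4, 36.1, 82.6]
eef_rot: [3.141, -0.0, 1.485]
wrist_force: [0.0, 1.2, -0.2]
finger_gap: 58.0
```

```bash
python3 - <<'E'
from h import *
tcp()
crop("scene","s4",(220,180,440,340),3)
E
```

```text
4.3 [387.4  36.1  82.6] [ 3.141 -0.     1.485] [ 0.   1.2 -0.2] 58.0
```

View pics/s4.png

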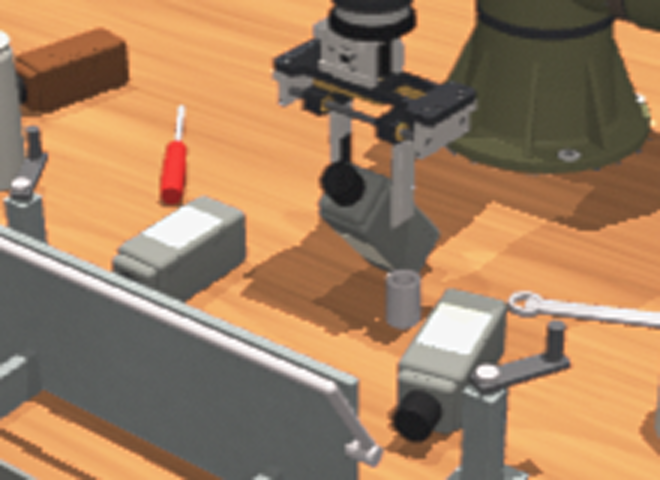

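Emit:
arm_command(steps=[[0, [0, 0, -0.4], 0], [0, [0, 0, -0.4], 0], [0, [0, 0, 0], 0], [0, [0, 0, 0], 0]], force=5)

```text
clock: 4.68
eef_pos: [386.6, 36.2, 90.7]
eef_rot: [3.141, -0.0, 1.485]
wrist_force: [0.3, 0.2, -5.1]
finger_gap: 58.2
```

```bash
python3 - <<'E'
from h import *
tcp()
crop("scene","s5",(220,180,440,340),3)
E
```

```text
4.68 [386.6  36.2  90.7] [ 3.141 -0.     1.485] [ 0.3  0.2 -5.1] 58.2
```

View pics/s5.png

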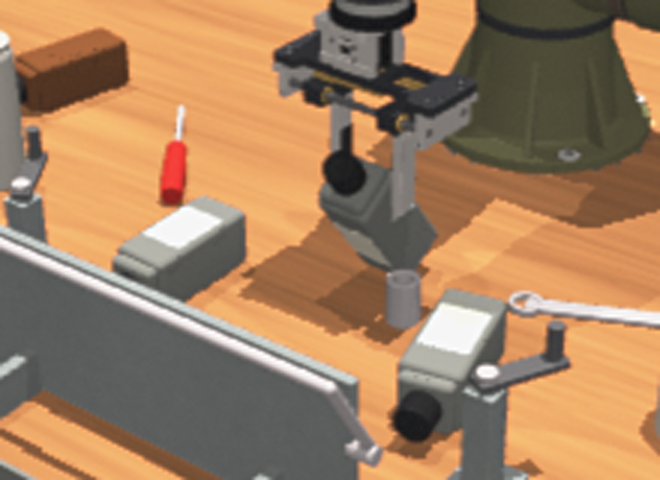

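The bottle hangs at ~58° now (cap at crop (345,172), base near (400,260)). I'll firm up the grip, square the yaw and carry it to the wall.

Emit:
arm_command(steps=[[0, [0, 0, 0], 0], [0, [0, 0, 0], -0.04], [0, [0, 0.5, 0], -0.043], [0, [-0.2, 1.5, 0], 0], [0, [-0.2, 2.0, 0], 0]], force=8)

```text
clock: 5.15
eef_pos: [426.3, 31.9, 90.4]
eef_rot: [-3.141, 0.0, 1.569]
wrist_force: [-0.5, -1.0, -3.9]
finger_gap: 57.9
```

Emit:
arm_command(steps=[[0, [-0.2, 2.5, 0], 0], [0, [-0.3, 2.5, 0], 0], [0, [-0.3, 2.5, 0], 0], [0, [-0.3, 2.5, 0], 0], [0, [-0.3, 2.0, 0], 0]])

```text
clock: 5.57
eef_pos: [547.8, 17.3, 90.0]
eef_rot: [-3.141, -0.0, 1.568]
wrist_force: [0.3, -0.2, -3.2]
finger_gap: 58.0
```

```bash
python3 - <<'E'
from h import *
tcp();go(600,17,90,1.568)
crop("scene","s6",(220,180,440,340),3)
E
```

```text
5.57 [547.8  17.3  90. ] [-3.141 -0.     1.568] [ 0.3 -0.2 -3.2] 58.0
shift before turn cm [-0.02  5.22 -0.  ] shift after turn [-0.02  5.22 -0.  ] turn -0.0
```

View pics/s6.png

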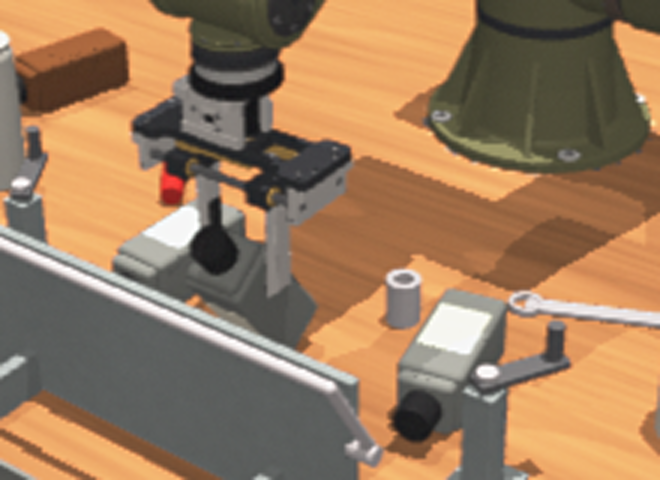

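Emit:
arm_command(steps=[[0, [0, 1.5, 0.2], 0], [0, [0, 1.5, 0.2], 0], [0, [0, 1.5, 0], 0], [0, [0, 0.8, 0], 0], [0, [0, 0.8, 0], 0]], force=6)

```text
clock: 6.03
eef_pos: [607.5, 17.4, 85.9]
eef_rot: [-3.14, -0.0, 1.568]
wrist_force: [-7.7, -0.3, -0.6]
finger_gap: 57.7
```

Emit:
arm_command(steps=[[0, [0, 0.6, 0], 0], [0, [0, 0.6, 0], 0], [0, [0, 0.6, 0], 0], [0, [0, 0, 0], 0]])

```text
clock: 6.37
eef_pos: [625.0, 17.3, 85.9]
eef_rot: [-3.139, -0.0, 1.568]
wrist_force: [-3.8, 0.9, -1.9]
finger_gap: 58.1
```

```bash
python3 - <<'E'
from h import *
tcp()
crop("scene","s7",(220,180,440,340),3);crop("top","t7",(220,120,400,260),4)
E
```

```text
6.37 [625.   17.3  85.9] [-3.139 -0.     1.568] [-3.8  0.9 -1.9] 58.1
```

View pics/s7.png

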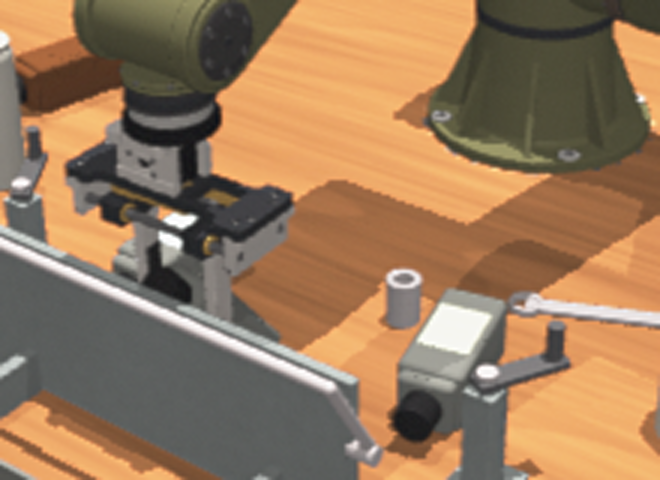

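Emit:
arm_command(steps=[[0, [0, 0.4, 0], 0], [0, [0, 0.4, 0], 0], [0, [0, 0.4, 0], 0], [0, [0, 0.2, 0], 0], [0, [0, 0, 0], 0]])

```text
clock: 6.88
eef_pos: [639.4, 17.3, 86.5]
eef_rot: [-3.142, -0.0, 1.568]
wrist_force: [-1.0, -0.5, -0.7]
finger_gap: 58.1
```

```bash
python3 - <<'E'
from h import *
tcp()
s=manip.read_state()
im,d=manip.camera("wrist");cv2.imwrite("pics/w8.png",im[:,:,::-1])
im,d=manip.camera("scene");cv2.imwrite("pics/s8.png",cv2.resize(im[180:340,220:440,::-1],None,fx=3,fy=3))
E
```

```text
6.88 [639.4  17.3  86.5] [-3.142 -0.     1.568] [-1.  -0.5 -0.7] 58.1
```

View pics/s8.png

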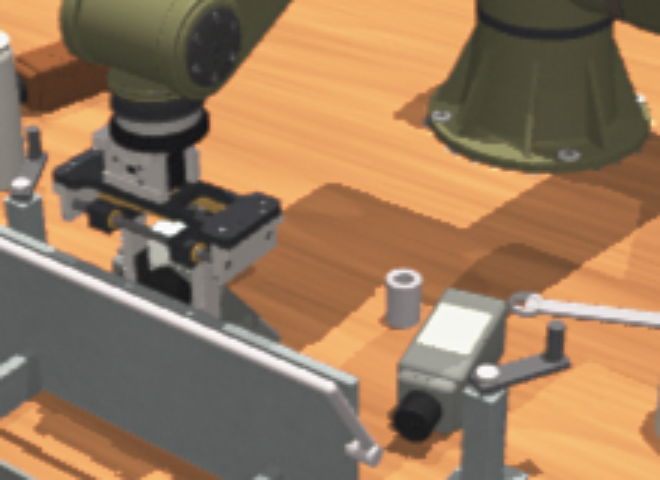

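View pics/w8.png

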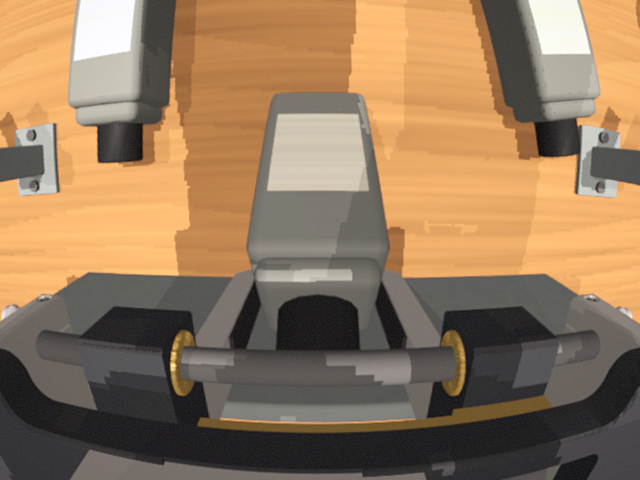

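The wrist view shows the bottle leaning on the wall. Its label face is at (318,150), its cap at (318,325) between the fingers, and its base still forward. The other two bottles are undisturbed at (120,80) and (550,70). I'll measure the lean.

```bash
cat >> h.py <<'E'
def wpts(st,d):
    from scipy.spatial.transform import Rotation as Ro
    c=manip.calibration("wrist");v,u=np.mgrid[0:480,0:640]
    dx=(u-c['cx'])/c['fx'];dy=(v-c['cy'])/c['fy'];r=np.hypot(dx,dy)+1e-9
    k=np.tan(r)/r;P=np.stack([dx*k*d,dy*k*d,d],-1)
    T=c['tool_from_camera'];P=P@T[:3,:3].T+T[:3,3]
    return P@Ro.from_euler('xyz',st['eef_rot']).as_matrix().T+st['eef_pos']
def plane(Q):
    m=Q.mean(0);_,_,V=np.linalg.svd(Q-m);n=V[2]*np.sign(V[2][2]);return m,n,np.abs((Q-m)@n).mean()
E
python3 - <<'E'
from h import *
s=manip.read_state();im,d=manip.camera("wrist");P=wpts(s,d)
for v in range(90,340,10):print(v,P[v,318].round(0))
m,n,e=plane(P[115:220,280:355].reshape(-1,3));print(m,n,e)
E
```

```text
90 [529.  18.   0.]
100 [542.  18.  47.]
110 [549.  18.  57.]
120 [555.  18.  64.]
130 [561.  18.  71.]
140 [566.  18.  79.]
150 [571.  18.  85.]
160 [576.  18.  91.]
170 [580.  18.  97.]
180 [584.  18. 102.]
190 [588.  18. 107.]
200 [592.  18. 111.]
210 [595.  18. 116.]
220 [599.  18. 118.]
230 [602.  18. 124.]
240 [605.  18. 126.]
250 [609.  18. 128.]
260 [612.  18. 131.]
270 [615.  18. 134.]
280 [618.  18. 136.]
290 [623.  18. 135.]
300 [626.  18. 136.]
310 [629.  18. 139.]
320 [631.  18. 143.]
330 [634.  18. 146.]
[577.70240894  17.64938129  93.77364166] [-0.85420666  0.00254916  0.51992739] 2.528842910029124
```

The bottle leans at ~55° with its lower base corner near x≈588 and its centre of mass almost over that corner. With a light grip, pulling the top back over the corner should stand it up.

Emit:
arm_command(steps=[[0, [0, -0.4, -0.2], 0], [0, [0, -0.8, -0.3], 0], [0, [0, -1.0, -0.3], 0], [0, [0, -1.0, -0.1], 0], [0, [0, 0, 0], 0]], force=5)

```text
clock: 7.45
eef_pos: [606.4, 17.4, 97.0]
eef_rot: [3.14, 0.0, 1.568]
wrist_force: [-0.9, 0.4, 3.3]
finger_gap: 57.9
```

```bash
cat >> h.py <<'E'
def lean(tag,c=318):
    s=manip.read_state();tcp();im,d=manip.camera("wrist");cv2.imwrite(f"pics/{tag}.png",im[:,:,::-1]);P=wpts(s,d)
    for v in range(60,300,20):print(v,P[v,c].round(0),end=' ')
    print()
E
python3 - <<'E'
from h import *
lean("w9")
E
```

```text
7.45 [606.4  17.4  97. ] [3.14  0.    1.568] [-0.9  0.4  3.3] 57.9
60 [471.  18.  -1.] 80 [487.  18.   1.] 100 [502.  18.  -1.] 120 [517.  18.  -0.] 140 [533.  18.  41.] 160 [544.  18.  71.] 180 [553.  18.  94.] 200 [560.  18. 113.] 220 [566.  18. 128.] 240 [573.  18. 132.] 260 [579.  18. 140.] 280 [586.  18. 143.]
```

View pics/w9.png

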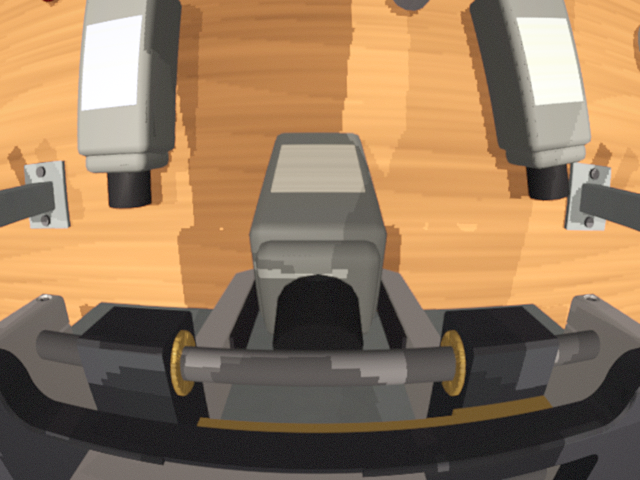

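It has risen to ~69°, so I'll continue.

Emit:
arm_command(steps=[[0, [0, -0.8, 0], 0], [0, [0, -0.8, 0.1], 0], [0, [0, -0.7, 0.2], 0], [0, [0, -0.4, 0.2], 0], [0, [0, 0, 0], 0]])

```text
clock: 7.92
eef_pos: [579.8, 17.5, 91.0]
eef_rot: [3.141, -0.0, 1.568]
wrist_force: [-1.9, 0.8, 2.5]
finger_gap: 57.9
```

```bash
python3 - <<'E'
from h import *
lean("w10")
E
```

```text
7.92 [579.8  17.5  91. ] [ 3.141 -0.     1.568] [-1.9  0.8  2.5] 57.9
60 [446.  19.  -1.] 80 [462.  19.   0.] 100 [476.  18.  -1.] 120 [491.  18.  -0.] 140 [506.  18.  -1.] 160 [520.  18.   0.] 180 [529.  18.  62.] 200 [534.  18. 101.] 220 [539.  18. 124.] 240 [544.  18. 137.] 260 [551.  18. 138.] 280 [553.  18. 154.]
```

Emit:
arm_command(steps=[[0, [0, -0.6, 0.2], 0], [0, [0, -0.6, 0.2], 0], [0, [0, 0, 0], 0], [0, [0, 0, 0], 0]])

```text
clock: 8.3
eef_pos: [568.0, 17.5, 86.5]
eef_rot: [-3.141, -0.0, 1.568]
wrist_force: [-1.1, 0.3, 2.1]
finger_gap: 57.8
```

```bash
python3 - <<'E'
from h import *
lean("w11")
s=manip.read_state();im,d=manip.camera("scene");cv2.imwrite("pics/s11.png",cv2.resize(im[180:340,220:440,::-1],None,fx=3,fy=3))
E
```

```text
8.3 [568.   17.5  86.5] [-3.141 -0.     1.568] [-1.1  0.3  2.1] 57.8
60 [435.  19.  -2.] 80 [450.  19.  -1.] 100 [465.  19.  -1.] 120 [479.  18.  -1.] 140 [494.  18.  -1.] 160 [508.  18.   0.] 180 [522.  18.   9.] 200 [522.  18. 100.] 220 [526.  18. 123.] 240 [531.  18. 134.] 260 [535.  18. 148.] 280 [537.  18. 160.]
```

View pics/s11.png

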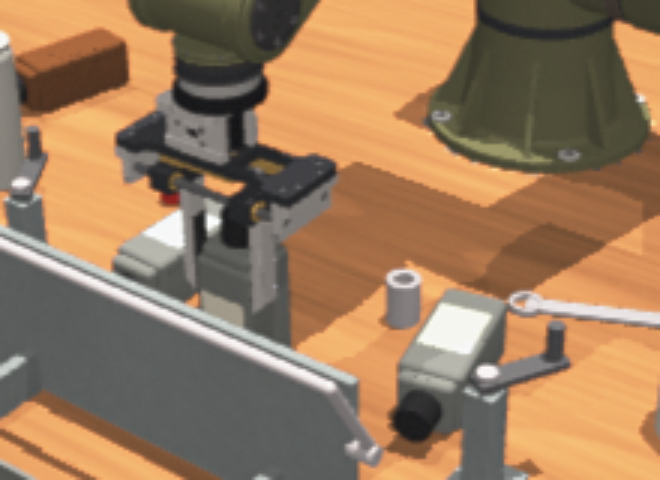

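It stands upright: the robot-side face is at x=522 over its whole height and the cap top is at 160. Now I'll carry it to the wall just clear of the bench.

Emit:
arm_command(steps=[[0, [0, 0, 0], 0], [0, [0, 0, -0.3], 0], [0, [0, 1.0, 0], 0], [0, [0, 2.0, 0], 0], [0, [0, 2.0, 0], 0]], force=14)

```text
clock: 8.82
eef_pos: [618.9, 17.3, 89.3]
eef_rot: [-3.141, 0.0, 1.568]
wrist_force: [0.5, 0.3, -3.7]
finger_gap: 58.2
```

Emit:
arm_command(steps=[[0, [0, 1.5, 0], 0], [0, [0, 1.0, 0], 0], [0, [0, 0.6, 0], 0], [0, [0, 0.4, 0], 0], [0, [0, 0, 0], 0]])

```text
clock: 9.23
eef_pos: [653.5, 17.2, 89.0]
eef_rot: [-3.141, 0.0, 1.568]
wrist_force: [-0.5, -0.2, -3.6]
finger_gap: 58.3
```

```bash
python3 - <<'E'
from h import *
lean("w12")
E
```

```text
9.23 [653.5  17.2  89. ] [-3.141  0.     1.568] [-0.5 -0.2 -3.6] 58.3
60 [520.  18.  -0.] 80 [535.  18.  -2.] 100 [550.  18.  -0.] 120 [565.  18.   0.] 140 [579.  18.  -0.] 160 [594.  18.   0.] 180 [607.  18.  15.] 200 [607.  18. 103.] 220 [612.  18. 127.] 240 [617.  18. 136.] 260 [620.  18. 153.] 280 [622.  18. 164.]
```

Emit:
arm_command(steps=[[0, [0, 0, 0.3], 0], [0, [0, 0.3, 0], 0], [0, [0, 0.1, 0], 0], [0, [0, 0, 0], 0]])

```text
clock: 9.62
eef_pos: [656.2, 17.3, 86.4]
eef_rot: [-3.138, -0.0, 1.568]
wrist_force: [-10.9, -0.6, 0.9]
finger_gap: 58.0
```

Emit:
arm_command(steps=[[0.85, [0, 0, 0], 0], [0.85, [0, 0, 0], 0], [0.85, [0, 0, 0], 0], [0.85, [0, 0, 0], 0]])

```text
clock: 9.95
eef_pos: [656.8, 18.0, 86.6]
eef_rot: [-3.14, -0.001, 1.568]
wrist_force: [-6.6, 3.8, 0.8]
finger_gap: 78.8
```

```bash
python3 - <<'E'
from h import *
lean("w13")
E
```

```text
9.95 [656.8  18.   86.6] [-3.140e+00 -1.000e-03  1.568e+00] [-6.6  3.8  0.8] 78.8
60 [524.  19.   0.] 80 [539.  19.   1.] 100 [554.  19.  -1.] 120 [568.  19.  -1.] 140 [582.  19.  -1.] 160 [597.  19.  -1.] 180 [609.  19.  26.] 200 [609.  19. 115.] 220 [614.  19. 131.] 240 [621.  19. 134.] 260 [620.  19. 158.] 280 [627.  19. 159.]
```

View pics/w13.png

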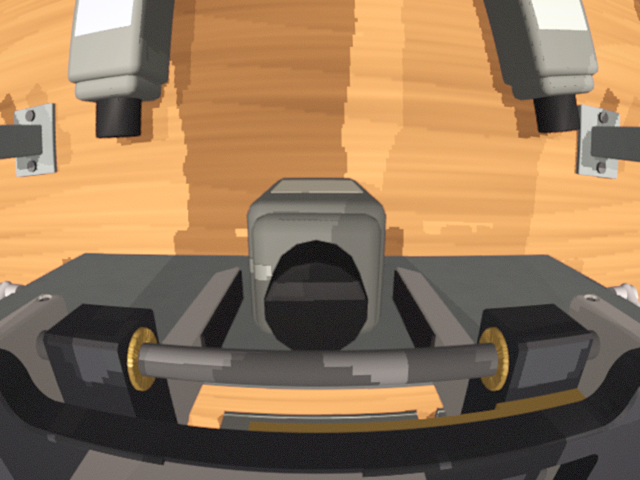

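It is released and upright, with its face at x≈609 (flush would be 610.5). A finger is lightly touching the wall, so I'll back off 1 cm, rise, and move over towards the right bottle.

Emit:
arm_command(steps=[[0.95, [0, -0.5, 0], 0], [0.95, [0, -0.5, 0], 0], [0.95, [0, 0, -3], 0], [0.95, [0, 0, -3.5], 0], [0.95, [0, 0, -3.5], 0]])

```text
clock: 10.42
eef_pos: [646.8, 17.1, 187.7]
eef_rot: [-3.141, 0.0, 1.568]
wrist_force: [-0.6, 0.1, 0.1]
finger_gap: 89.2
```

Emit:
arm_command(steps=[[1, [0, -3.5, 0], 0], [1, [0, -3.5, 0], 0], [1, [0, -3.5, 0], 0], [1, [0, -3.5, 0], 0], [1, [0, -3, 0], 0]])

```text
clock: 10.83
eef_pos: [475.1, 17.6, 186.6]
eef_rot: [3.141, 0.0, 1.568]
wrist_force: [1.6, -1.0, -0.3]
finger_gap: 94.2
```

```bash
cat >> h.py <<'E'
def survey(tag):
    im,d=manip.camera("top");P=pts("top",d)
    cv2.imwrite(f"pics/{tag}.png",cv2.resize(im[120:270,190:410,::-1],None,fx=3.6,fy=3.6,interpolation=cv2.INTER_CUBIC))
    hm=(P[...,2]>15)&(P[...,2]<75);m=np.zeros((480,640),np.uint8);m[195:270,190:420]=hm[195:270,190:420]*255
    for c in cv2.findContours(m,0,2)[0]:
        if cv2.contourArea(c)<80:continue
        mm=np.zeros_like(m);cv2.drawContours(mm,[c],-1,1,-1);q=P[(mm>0)&hm]
        print(cv2.boundingRect(c),np.median(q[:,2]).round(1),[np.round(t) for t in cv2.minAreaRect(q[q[:,2]>np.median(q[:,2])-8][:,:2].astype(np.float32))])
    for lo,hi,nm in((152,166,"captops"),(120,142,"z130")):
        q=(P[...,2]>lo)&(P[...,2]<hi)&(P[...,0]>585)&(P[...,0]<662)&(np.abs(P[...,1]-18)<190)
        for c in cv2.findContours((q*255).astype(np.uint8),0,2)[0]:
            if cv2.contourArea(c)<15:continue
            mm=np.zeros((480,640),np.uint8);cv2.drawContours(mm,[c],-1,1,-1);e=P[(mm>0)&q];print(nm,e.mean(0).round(0),len(e))
E
python3 - <<'E'
from h import *
tcp();survey("t14")
E
```

```text
10.83 [475.1  17.6 186.6] [3.141 0.    1.568] [ 1.6 -1.  -0.3] 94.2
(237, 201, 28, 57) 56.7 [array([485., 179.]), array([151.,  58.]), np.float64(12.0)]
(342, 199, 23, 57) 56.6 [array([ 489., -116.]), array([ 57., 147.]), np.float64(87.0)]
captops [637.  19. 160.] 124
z130 [632.  20. 131.] 234
```

View pics/t14.png

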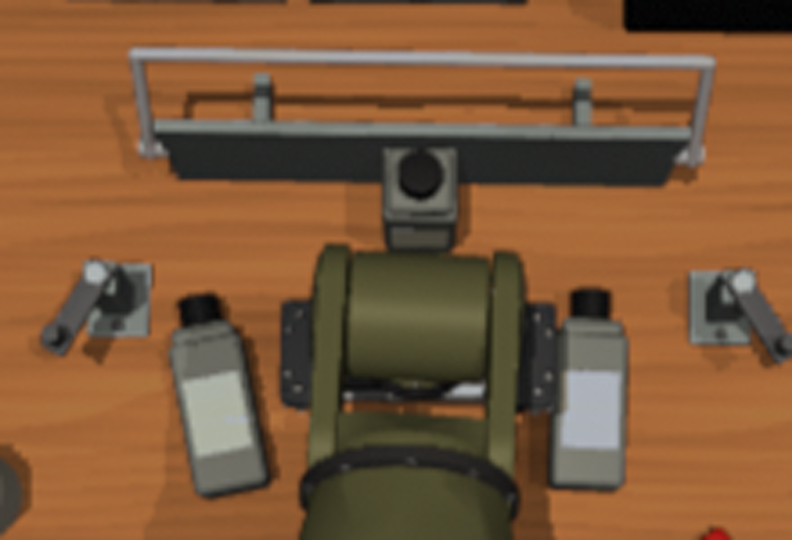

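Middle bottle stands square at crop (420,200), cap top 160 at y≈19. The other two are unchanged. Next is the right bottle.

Emit:
arm_command(steps=[[1, [-3.4, 1.1, 0], 0.038], [1, [-3.4, 1.1, 0], 0], [1, [-3.4, 1.1, 0], 0], [1, [-3.3, 1.1, 0], 0], [1, [0, 0, 3], 0]])

```text
clock: 11.3
eef_pos: [520.1, -124.0, 160.9]
eef_rot: [3.132, 0.003, 1.527]
wrist_force: [0.5, 0.1, 0.2]
finger_gap: 93.9
```

```bash
python3 - <<'E'
from h import *
go(520,-117,12,1.53)
s=manip.read_state();tcp();im,d=manip.camera("wrist");cv2.imwrite("pics/w15.png",im[:,:,::-1])
P=wpts(s,d);m=(P[...,2]>50)&(P[...,2]<62)&(P[...,0]>380)&(P[...,0]<600)&(P[...,1]>-180)&(P[...,1]<-60)
print(cv2.minAreaRect(P[m][:,:2].astype(np.float32)),m.sum())
E
```

```text
shift before turn cm [ 0.75 -0.18 14.89] shift after turn [ 0.7  -0.03 14.89] turn -0.003
11.3 [ 520.1 -124.   160.9] [3.132e+00 3.000e-03 1.527e+00] [0.5 0.1 0.2] 93.9
((480.37548828125, -117.0048828125), (58.75483322143555, 132.55230712890625), 88.14342498779297) 12039
```

View pics/w15.png

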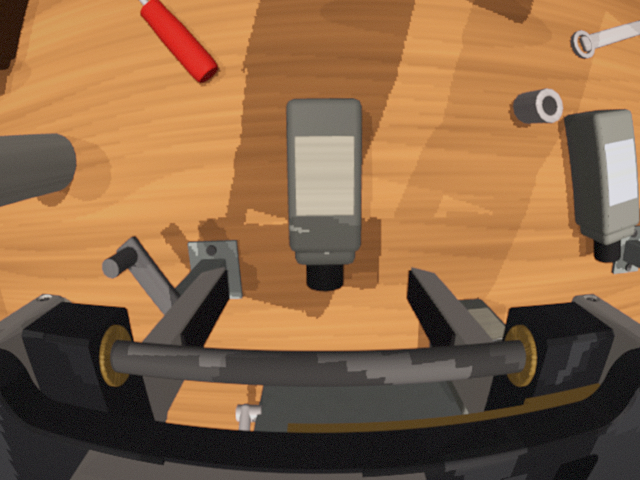

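The right bottle fills the middle of the wrist view (325,180), with its base at x≈414 and y≈-117, so I'll descend.

Emit:
arm_command(steps=[[1, [0.3, 0, 3.5], 0], [1, [0, 0, 3.5], 0], [1, [0, 0, 3.5], 0], [1, [0, 0, 3], 0], [1, [0, 0, 0.8], 0]])

```text
clock: 11.77
eef_pos: [514.9, -114.4, 9.9]
eef_rot: [-3.136, -0.001, 1.531]
wrist_force: [-0.7, 0.5, -0.2]
finger_gap: 93.8
```

Emit:
arm_command(steps=[[0, [0, 0, 0], 0], [0, [0, 0, 0], 0], [0, [0, 0, 0], 0], [0, [0, 0, 0], 0], [0, [0, 0, 0], 0]], force=5)

```text
clock: 12.18
eef_pos: [518.0, -115.7, 14.9]
eef_rot: [3.139, 0.001, 1.53]
wrist_force: [-0.3, 0.2, -0.2]
finger_gap: 64.3
```

Emit:
arm_command(steps=[[0, [0, 0, 0], 0], [0, [0, 0, 0], 0], [0, [0, 0, 0], 0]])

```text
clock: 12.43
eef_pos: [517.9, -115.8, 14.5]
eef_rot: [3.14, 0.001, 1.53]
wrist_force: [-1.4, -0.6, 8.5]
finger_gap: 58.3
```

```bash
python3 - <<'E'
import numpy as np
s=106
for f in np.arange(0,91,7.5):
    r=np.radians(f);print(f,(s*np.cos(r)-29*np.sin(r)-s).round(1),(s*np.sin(r)+29*np.cos(r)-29).round(1))
E
```

```text
0.0 0.0 0.0
7.5 -4.7 13.6
15.0 -11.1 26.4
22.5 -19.2 38.4
30.0 -28.7 49.1
37.5 -39.6 58.5
45.0 -51.6 66.5
52.5 -64.5 72.7
60.0 -78.1 77.3
67.5 -92.2 80.0
75.0 -106.6 80.9
82.5 -120.9 79.9
90.0 -135.0 77.0
```

Emit:
arm_command(steps=[[0, [0, -0.5, -1.3], 0], [0, [0, -0.6, -1.3], 0], [0, [0, -0.8, -1.2], 0], [0, [0, -0.9, -1.0], 0], [0, [0, -1.1, -0.9], 0]])

```text
clock: 12.85
eef_pos: [478.1, -114.0, 71.2]
eef_rot: [3.141, 0.0, 1.53]
wrist_force: [0.7, -0.4, -2.2]
finger_gap: 57.9
```

Emit:
arm_command(steps=[[0, [0, -1.2, -0.8], 0], [0, [0, 0, 0], 0], [0, [0, 0, 0], 0]])

```text
clock: 13.1
eef_pos: [466.6, -113.6, 79.0]
eef_rot: [3.14, 0.0, 1.53]
wrist_force: [1.4, 0.6, 2.2]
finger_gap: 58.0
```

```bash
python3 - <<'E'
from h import *
lean("w16")
E
```

```text
13.1 [ 466.6 -113.6   79. ] [3.14 0.   1.53] [1.4 0.6 2.2] 58.0
60 [ 336. -107.   -1.] 80 [ 351. -108.    1.] 100 [ 365. -109.   -1.] 120 [ 382. -109.   45.] 140 [ 393. -110.   57.] 160 [ 404. -110.   66.] 180 [ 413. -111.   74.] 200 [ 422. -111.   82.] 220 [ 430. -111.   91.] 240 [ 438. -112.   97.] 260 [ 445. -112.  103.] 280 [ 453. -112.  109.]
```

View pics/w16.png

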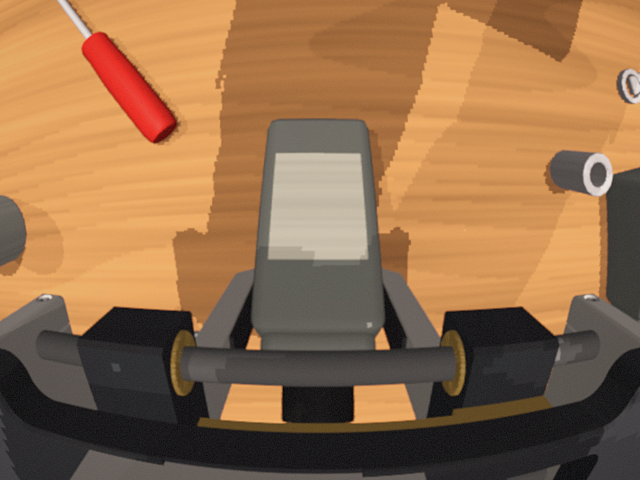

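It is rising as planned: 42°, with the base corner still at x≈420 on the bench.

Emit:
arm_command(steps=[[0, [0, -1.2, -0.7], 0], [0, [0, -1.3, -0.5], 0], [0, [0, -1.4, -0.3], 0], [0, [0, -1.4, -0.1], 0], [0, [0, 0, 0], 0]])

```text
clock: 13.57
eef_pos: [412.1, -111.1, 94.0]
eef_rot: [-3.14, -0.0, 1.53]
wrist_force: [-0.2, -0.0, -2.3]
finger_gap: 57.8
```

```bash
python3 - <<'E'
from h import *
lean("w17")
E
```

```text
13.57 [ 412.1 -111.1   94. ] [-3.14 -0.    1.53] [-0.2 -0.  -2.3] 57.8
60 [ 278. -105.   -0.] 80 [ 293. -105.   -0.] 100 [ 308. -106.   -1.] 120 [ 323. -107.   -0.] 140 [ 338. -107.    1.] 160 [ 350. -108.   56.] 180 [ 360. -108.   71.] 200 [ 370. -109.   83.] 220 [ 378. -109.   93.] 240 [ 386. -109.  104.] 260 [ 392. -110.  113.] 280 [ 399. -110.  121.]
```

It stuck in the pads at 53°, with the base corner ~20 mm up. I'll lower the corner onto the bench and pull the top back over it.

Emit:
arm_command(steps=[[0, [0, 0, 0.8], 0], [0, [0, 0, 0.9], 0], [0, [0, 0, 0], 0], [0, [0, -0.6, 0], 0], [0, [0, -0.8, 0], 0]], force=4)

```text
clock: 14.03
eef_pos: [399.3, -110.7, 77.2]
eef_rot: [-3.141, -0.0, 1.53]
wrist_force: [0.7, 0.1, 2.8]
finger_gap: 57.9
```

```bash
python3 - <<'E'
from h import *
lean("w18")
E
```

```text
14.03 [ 399.3 -110.7   77.2] [-3.141 -0.     1.53 ] [0.7 0.1 2.8] 57.9
60 [ 269. -105.   -1.] 80 [ 283. -105.   -0.] 100 [ 297. -106.   -1.] 120 [ 311. -106.   -1.] 140 [ 325. -107.   -3.] 160 [ 339. -108.   -0.] 180 [ 349. -108.   45.] 200 [ 358. -108.   62.] 220 [ 366. -109.   73.] 240 [ 373. -109.   85.] 260 [ 380. -109.   95.] 280 [ 386. -110.  105.]
```

View pics/w18.png

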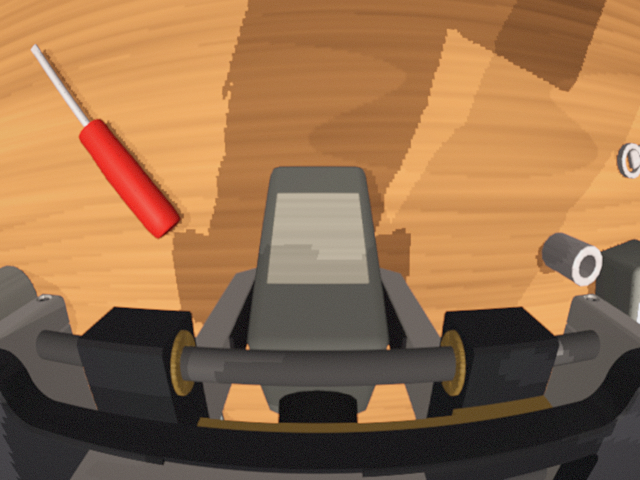

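It is now at ~58° and supported by the bench, so I'll keep pulling back.

Emit:
arm_command(steps=[[0, [0, -0.8, 0], 0], [0, [0, -0.8, 0], 0], [0, [0, -0.8, 0.1], 0], [0, [0, -0.8, 0.2], 0], [0, [0, 0, 0], 0]])

```text
clock: 14.5
eef_pos: [365.8, -109.3, 74.2]
eef_rot: [-3.141, -0.0, 1.53]
wrist_force: [-1.0, -0.2, 0.0]
finger_gap: 58.2
```

```bash
python3 - <<'E'
from h import *
lean("w19")
E
```

```text
14.5 [ 365.8 -109.3   74.2] [-3.141 -0.     1.53 ] [-1.  -0.2  0. ] 58.2
60 [ 236. -103.   -1.] 80 [ 250. -104.   -0.] 100 [ 264. -104.   -1.] 120 [ 278. -105.   -0.] 140 [ 292. -106.   -1.] 160 [ 305. -106.   -1.] 180 [ 319. -107.   -1.] 200 [ 333. -107.   -0.] 220 [ 339. -108.   40.] 240 [ 345. -108.   63.] 260 [ 350. -108.   81.] 280 [ 354. -108.   99.]
```

Emit:
arm_command(steps=[[0, [0, -0.7, 0.2], 0], [0, [0, -0.7, 0.2], 0], [0, [0, -0.5, 0.1], 0], [0, [0, 0, 0], 0], [0, [0, 0, 0], 0]])

```text
clock: 14.97
eef_pos: [348.1, -108.6, 69.3]
eef_rot: [-3.141, -0.0, 1.53]
wrist_force: [-0.8, 0.4, -2.8]
finger_gap: 57.9
```

```bash
python3 - <<'E'
from h import *
lean("w20")
s=manip.read_state();im,d=manip.camera("scene");cv2.imwrite("pics/s20.png",cv2.resize(im[140:340,220:440,::-1],None,fx=3,fy=3))
E
```

```text
14.97 [ 348.1 -108.6   69.3] [-3.141 -0.     1.53 ] [-0.8  0.4 -2.8] 57.9
60 [ 220. -103.   -1.] 80 [ 233. -103.   -2.] 100 [ 247. -104.   -0.] 120 [ 261. -104.    1.] 140 [ 274. -105.   -1.] 160 [ 287. -105.   -1.] 180 [ 301. -106.   -1.] 200 [ 314. -107.   -1.] 220 [ 328. -107.   -0.] 240 [ 333. -107.   35.] 260 [ 336. -107.   65.] 280 [ 338. -108.   88.]
```

View pics/s20.png

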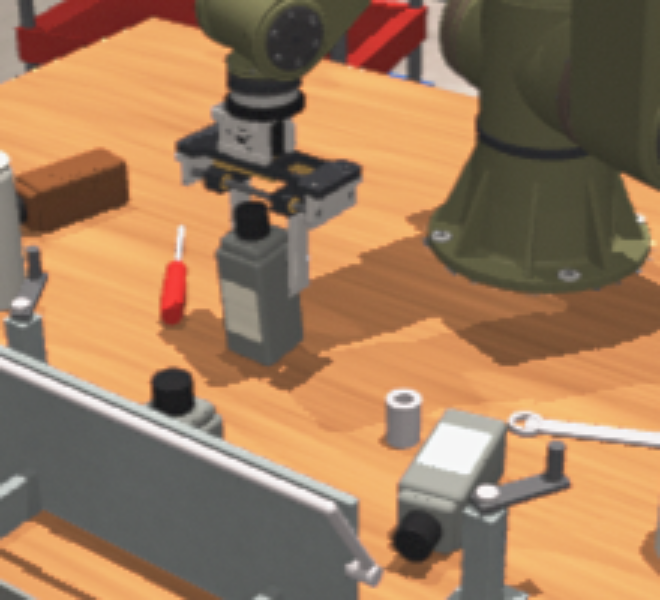

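View pics/w20.png

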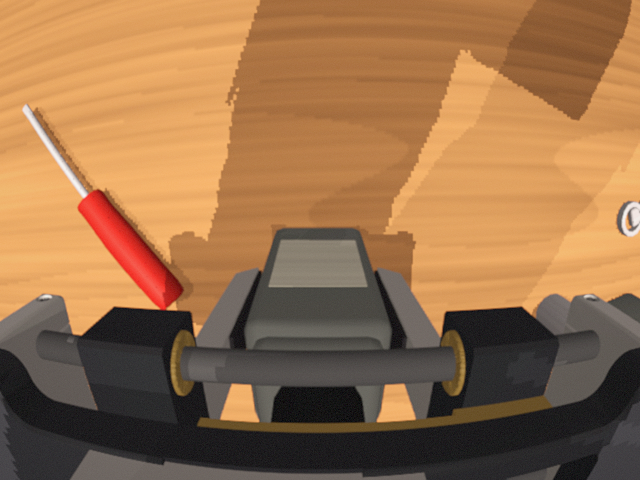

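It is 85° upright, held near its robot side. I'll set it down, let it settle on its base, and regrip higher and centred for the carry.

Emit:
arm_command(steps=[[0, [0, 0, 0.2], 0], [0, [0, 0, 0.2], 0], [0.8, [0, 0, 0], 0], [0.8, [0, 0, 0], 0], [0.8, [0, 0, 0], 0]])

```text
clock: 15.48
eef_pos: [348.5, -108.7, 65.4]
eef_rot: [3.142, -0.0, 1.53]
wrist_force: [0.2, -0.1, 0.1]
finger_gap: 73.7
```

Emit:
arm_command(steps=[[0.8, [0, 0, 0], 0], [0.8, [0, 0, 0], 0]])

```text
clock: 15.65
eef_pos: [348.5, -108.7, 65.5]
eef_rot: [3.141, 0.0, 1.53]
wrist_force: [0.9, 0.9, 0.1]
finger_gap: 75.2
```

```bash
python3 - <<'E'
from h import *
lean("w21")
s=manip.read_state();im,d=manip.camera("scene");cv2.imwrite("pics/s21.png",cv2.resize(im[140:340,220:440,::-1],None,fx=3,fy=3))
P=pts("scene",d);m=(P[...,2]>155)&(P[...,2]<165)&(P[...,0]>300)&(P[...,0]<450)&(P[...,1]<-60)&(P[...,1]>-160)
print(P[m].mean(0),m.sum())
E
```

```text
15.65 [ 348.5 -108.7   65.5] [3.141 0.    1.53 ] [0.9 0.9 0.1] 75.2
60 [ 221. -103.    0.] 80 [ 235. -103.    0.] 100 [ 248. -104.    0.] 120 [ 261. -104.    0.] 140 [ 275. -105.   -1.] 160 [ 288. -106.   -1.] 180 [ 301. -106.   -0.] 200 [ 314. -107.   -0.] 220 [ 328. -107.   -1.] 240 [ 330. -107.   43.] 260 [ 330. -107.   81.] 280 [ 330. -107.  107.] 
[ 366.19479976 -114.5050062   159.1584625 ] 63
```

View pics/s21.png

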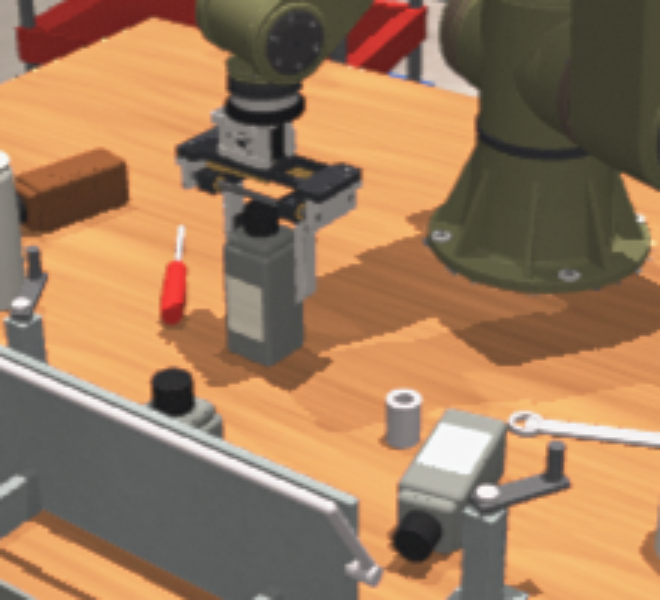

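It stands flat (face x=330 at all heights). Next: regrip at 100 mm height and carry.

Emit:
arm_command(steps=[[0.8, [0, 0, -0.8], 0], [0.8, [0, 0.5, -0.8], 0], [0.8, [0, 0.5, 0], 0], [0, [0, 0, 0], 0], [0, [0, 0, 0], 0]], force=15)

```text
clock: 16.17
eef_pos: [358.7, -109.1, 81.5]
eef_rot: [3.141, 0.0, 1.53]
wrist_force: [-0.8, 0.1, -0.1]
finger_gap: 65.2
```

Emit:
arm_command(steps=[[0, [0, 0, 0], 0], [0, [0, 0, 0], 0], [0, [0, 0, -0.4], 0], [0, [0, 0, 0], -0.038], [0, [0.2, 1.0, 0], 0]])

```text
clock: 16.58
eef_pos: [367.6, -107.1, 85.5]
eef_rot: [-3.141, -0.0, 1.569]
wrist_force: [-0.9, -0.4, -1.4]
finger_gap: 57.7
```

```bash
python3 - <<'E'
from h import *
lean("w22");go(639,-82,85,1.568)
E
```

```text
16.58 [ 367.6 -107.1   85.5] [-3.141 -0.     1.569] [-0.9 -0.4 -1.4] 57.7
60 [ 235. -106.    0.] 80 [ 250. -106.   -1.] 100 [ 265. -106.   -1.] 120 [ 279. -106.    1.] 140 [ 293. -106.   -1.] 160 [ 308. -106.   -0.] 180 [ 322. -106.   -1.] 200 [ 336. -106.   -1.] 220 [ 340. -106.   56.] 240 [ 340. -106.  101.] 260 [ 342. -106.  125.] 280 [ 346. -106.  136.] 
shift before turn cm [ 2.61 26.89  0.1 ] shift after turn [ 2.58 26.89  0.08] turn -0.001
```

Emit:
arm_command(steps=[[0, [0.5, 2.5, 0], 0], [0, [0.5, 3, 0], 0], [0, [0.5, 3, 0], 0], [0, [0.5, 3, 0], 0], [0, [0.5, 3, 0], 0]])

```text
clock: 17.05
eef_pos: [515.1, -81.8, 85.1]
eef_rot: [-3.141, -0.0, 1.567]
wrist_force: [0.0, 0.0, -1.5]
finger_gap: 57.5
```

Emit:
arm_command(steps=[[0, [0, 3, 0], 0], [0, [0, 3, 0], 0], [0, [0, 2.5, 0], 0], [0, [0, 1.7, 0], 0], [0, [0, 1, 0], 0]])

```text
clock: 17.47
eef_pos: [627.1, -82.4, 84.5]
eef_rot: [-3.141, -0.0, 1.567]
wrist_force: [0.1, 0.3, -3.0]
finger_gap: 58.0
```

```bash
python3 - <<'E'
from h import *
lean("w23");go(639,-82,85,1.568)
E
```

```text
17.47 [627.1 -82.4  84.5] [-3.141 -0.     1.567] [ 0.1  0.3 -3. ] 58.0
60 [495. -81.  -1.] 80 [510. -81.  -1.] 100 [524. -81.   0.] 120 [539. -81.   0.] 140 [553. -81.  -1.] 160 [567. -81.  -2.] 180 [581. -82.  -1.] 200 [596. -82.   0.] 220 [598. -82.  58.] 240 [599. -82. 100.] 260 [602. -82. 122.] 280 [605. -82. 136.] 
shift before turn cm [ 0.04  1.13 -0.05] shift after turn [ 0.04  1.13 -0.05] turn -0.001
```

View pics/w23.png

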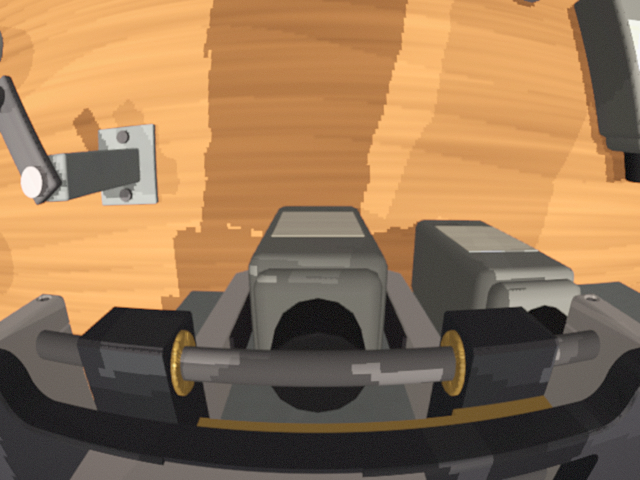

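Face at 598, 12 mm to go. The neighbour stands undisturbed to the right. I'll lower it and press it flush.

Emit:
arm_command(steps=[[0, [0, 0.8, 0], 0], [0, [0, 0.2, 0.4], 0], [0, [0, 0.2, 0], 0], [0, [0, 0.1, 0], 0], [0, [0, 0, 0], 0]])

```text
clock: 17.93
eef_pos: [637.0, -82.7, 80.8]
eef_rot: [-3.138, -0.0, 1.567]
wrist_force: [-8.7, 0.4, 1.6]
finger_gap: 57.8
```

Emit:
arm_command(steps=[[0.8, [0, 0, 0], 0], [0.8, [0, 0, 0], 0], [0.8, [0, 0, 0], 0], [0.8, [0, 0, 0], 0]])

```text
clock: 18.27
eef_pos: [638.5, -82.9, 81.5]
eef_rot: [3.141, 0.0, 1.568]
wrist_force: [0.3, 0.2, -0.4]
finger_gap: 75.0
```

```bash
python3 - <<'E'
from h import *
lean("w24")
E
```

```text
18.27 [638.5 -82.9  81.5] [3.141 0.    1.568] [ 0.3  0.2 -0.4] 75.0
60 [507. -82.  -0.] 80 [522. -82.  -1.] 100 [536. -82.  -0.] 120 [550. -82.  -2.] 140 [564. -82.  -1.] 160 [578. -82.  -1.] 180 [592. -82.   1.] 200 [607. -82.  -2.] 220 [607. -82.  68.] 240 [607. -82. 110.] 260 [611. -82. 124.] 280 [616. -82. 133.]
```

Emit:
arm_command(steps=[[0.85, [0, 0, -3], 0], [0.85, [0, 0, -3.5], 0], [0.85, [0, 0, -3.7], 0], [1, [0, -3.5, 0], 0], [1, [0, -3.5, 0], 0]])

```text
clock: 18.73
eef_pos: [569.2, -82.9, 185.6]
eef_rot: [3.136, 0.001, 1.568]
wrist_force: [0.0, 0.4, -1.5]
finger_gap: 89.7
```

Emit:
arm_command(steps=[[1, [0, -3.5, 0], 0], [1, [0, -3.5, 0], 0], [1, [2, -3.5, 0], 0], [1, [3.5, 0, 0], 0], [1, [3.5, 0, 0], 0]])

```text
clock: 19.15
eef_pos: [462.5, 7.9, 184.1]
eef_rot: [3.14, 0.0, 1.565]
wrist_force: [0.4, -0.3, 0.0]
finger_gap: 93.5
```

```bash
python3 - <<'E'
from h import *
tcp();survey("t25")
E
```

```text
19.15 [462.5   7.9 184.1] [3.14  0.    1.565] [ 0.4 -0.3  0. ] 93.5
(237, 201, 29, 58) 56.9 [array([488., 180.]), array([157.,  58.]), np.float64(12.0)]
captops [637. -81. 160.] 124
captops [638.  19. 160.] 122
z130 [629. -80. 131.] 225
z130 [631.  18. 131.] 222
```

View pics/t25.png

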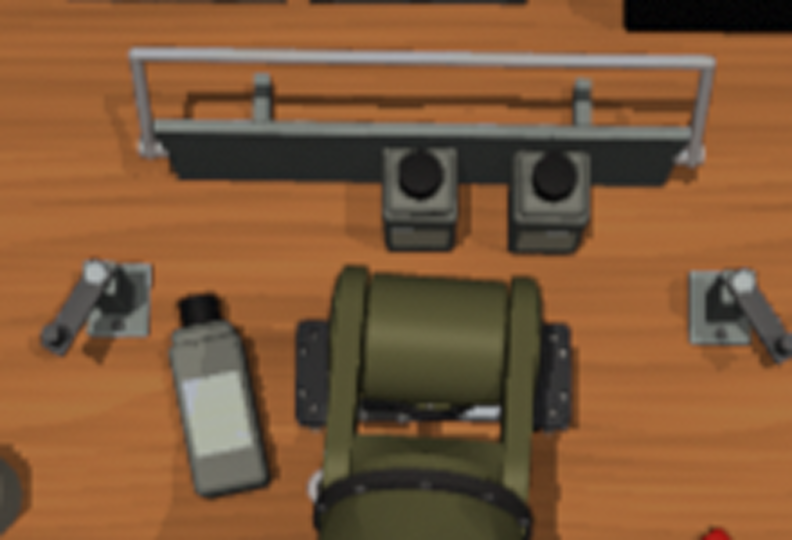

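Two stand square at crop (420,200) and (553,200), with cap tops 160 at y=19 and -81. The left one still lies at (220,400). Its cap end is close to the left button, so I'll first grip it near its middle and shift and straighten it.

Emit:
arm_command(steps=[[1, [0, 0, 0], -0.106], [1, [0, 0, 0], -0.106], [1, [3.4, 0.8, 0], 0], [1, [3.4, 0.8, 0], 0], [1, [3.4, 0.8, 0], 0]])

```text
clock: 19.62
eef_pos: [466.0, 113.5, 183.7]
eef_rot: [3.141, 0.0, 1.779]
wrist_force: [-0.2, -0.7, 0.1]
finger_gap: 94.0
```

Emit:
arm_command(steps=[[1, [3.4, 0.9, 0], 0], [1, [2.7, 0.9, 0], 0], [1, [0, 0, 3], 0], [1, [0, 0, 0], 0]])

```text
clock: 19.95
eef_pos: [469.2, 176.5, 149.7]
eef_rot: [-3.136, 0.0, 1.782]
wrist_force: [-0.8, -0.6, -1.3]
finger_gap: 94.1
```

```bash
python3 - <<'E'
from h import *
go(470,176,12,1.777)
s=manip.read_state();tcp();im,d=manip.camera("wrist");cv2.imwrite("pics/w26.png",im[:,:,::-1])
P=wpts(s,d);m=(P[...,2]>50)&(P[...,2]<62)&(P[...,0]>380)&(P[...,0]<600)&(P[...,1]>110)&(P[...,1]<240)
print(cv2.minAreaRect(P[m][:,:2].astype(np.float32)),m.sum())
E
```

```text
shift before turn cm [-0.06  0.14 13.77] shift after turn [-0.06  0.07 13.77] turn 0.005
19.95 [469.2 176.5 149.7] [-3.136  0.     1.782] [-0.8 -0.6 -1.3] 94.1
((474.586181640625, 175.965087890625), (132.07542419433594, 58.31936264038086), 11.912671089172363) 11872
```

View pics/w26.png

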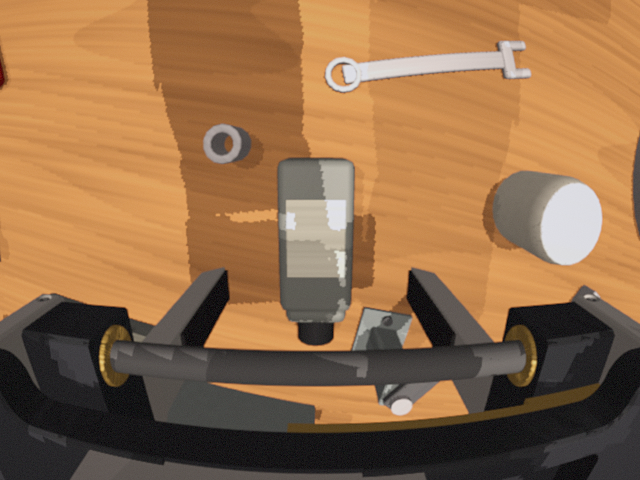

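The gripper is centred over the left bottle (318,235), clear of the button. I'll descend and grip.

Emit:
arm_command(steps=[[1, [0, 0, 3.5], 0], [1, [0, 0, 3.5], 0], [1, [0, 0, 3.5], 0], [1, [0, 0, 2.8], 0], [1, [0, 0, 0.3], 0]])

```text
clock: 20.42
eef_pos: [469.3, 174.3, 14.4]
eef_rot: [-3.136, 0.001, 1.779]
wrist_force: [-0.5, -1.0, -1.1]
finger_gap: 93.9
```

Emit:
arm_command(steps=[[0, [0, 0, 0], 0], [0, [0, 0, 0], 0], [0, [0, 0, 0], 0], [0, [0, 0, 0], 0], [0, [0, 0, 0], 0]], force=15)

```text
clock: 20.83
eef_pos: [471.7, 175.9, 18.8]
eef_rot: [3.139, -0.0, 1.78]
wrist_force: [0.8, -0.0, 0.6]
finger_gap: 64.1
```

Emit:
arm_command(steps=[[0, [0, 0, 0], 0], [0, [0, 0, 0], 0], [0, [0, 0, 0], 0], [0, [0, 0, -0.4], 0], [0, [0, 0, -0.4], 0]])

```text
clock: 21.25
eef_pos: [470.7, 175.7, 25.6]
eef_rot: [-3.141, 0.0, 1.78]
wrist_force: [-0.2, -0.3, -3.3]
finger_gap: 57.8
```

```bash
python3 - <<'E'
from h import *
go(470,150,20,1.568);lean("w27")
E
```

```text
shift before turn cm [-2.5  -0.6   0.56] shift after turn [-2.57 -0.06  0.56] turn 0.212
21.25 [470.7 175.7  25.6] [-3.141  0.     1.78 ] [-0.2 -0.3 -3.3] 57.8
60 [355. 152.  -1.] 80 [366. 154.   0.] 100 [377. 156.  -1.] 120 [388. 159.  -1.] 140 [399. 161.  -0.] 160 [409. 163.  23.] 180 [414. 164.  65.] 200 [422. 166.  65.] 220 [429. 168.  65.] 240 [437. 169.  65.] 260 [445. 171.  65.] 280 [453. 173.  65.]
```

Emit:
arm_command(steps=[[0, [0, 0, 0], 0.1], [0, [0, 0, 0], 0.11], [0, [-1.3, 0, 0], 0], [0, [-1.3, 0, 0], 0], [0, [0, 0, 0.4], 0]])

```text
clock: 21.72
eef_pos: [471.1, 148.5, 21.8]
eef_rot: [3.141, 0.0, 1.569]
wrist_force: [0.0, -0.2, -2.9]
finger_gap: 58.1
```

Emit:
arm_command(steps=[[0, [0, 0, 0.4], 0], [0, [0, 0, 0], 0], [1, [0, 0, 0], 0], [1, [0, 0, 0], 0], [1, [0, 0, 0], 0]])

```text
clock: 22.13
eef_pos: [471.0, 150.2, 17.5]
eef_rot: [3.141, -0.0, 1.57]
wrist_force: [-0.0, 0.5, 0.2]
finger_gap: 75.0
```

Emit:
arm_command(steps=[[1, [0, 0, 0], 0], [1, [0, 0, 0], 0], [1, [0, 1.6, 0], 0], [1, [0, 1.6, 0], 0], [1, [0, 1.5, 0], 0]])

```text
clock: 22.55
eef_pos: [518.7, 149.9, 17.6]
eef_rot: [3.141, -0.0, 1.57]
wrist_force: [0.2, -0.1, -0.0]
finger_gap: 93.9
```

```bash
python3 - <<'E'
from h import *
lean("w28")
im,d=manip.camera("scene");cv2.imwrite("pics/s28.png",cv2.resize(im[180:380,220:440,::-1],None,fx=3,fy=3))
E
```

```text
22.55 [518.7 149.9  17.6] [ 3.141 -0.     1.57 ] [ 0.2 -0.1 -0. ] 93.9
60 [415. 151.  57.] 80 [423. 151.  57.] 100 [431. 151.  57.] 120 [439. 151.  58.] 140 [446. 151.  57.] 160 [454. 151.  57.] 180 [461. 151.  59.] 200 [469. 151.  58.] 220 [476. 151.  58.] 240 [484. 151.  58.] 260 [492. 151.  58.] 280 [501. 151.  58.]
```

View pics/s28.png

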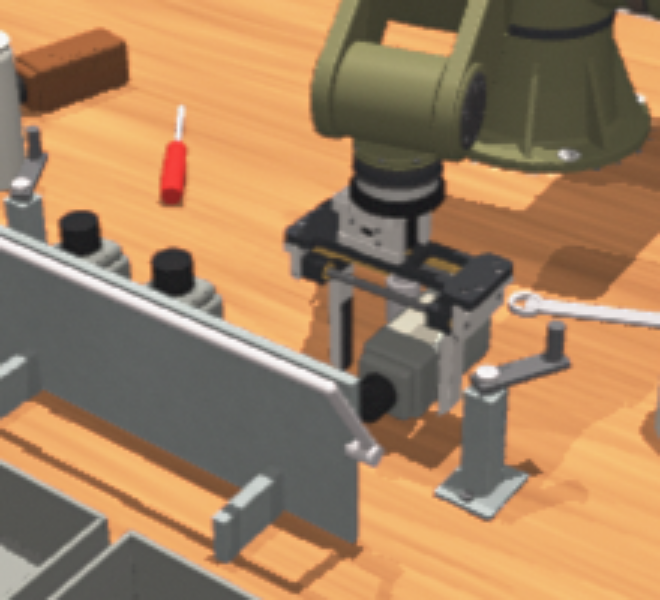

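The bottle is straightened with its neck end between the fingers (crop (410,370)) and clear of the post. I'll grip lightly and raise it along the arc.

Emit:
arm_command(steps=[[0, [0, 0, 0.4], 0], [0, [0, 0, 0], 0], [0, [0, 0, 0], 0], [0, [0, 0, 0], 0], [0, [0, 0, 0], 0]], force=5)

```text
clock: 23.07
eef_pos: [517.7, 149.8, 13.6]
eef_rot: [3.142, -0.0, 1.57]
wrist_force: [-0.2, -0.2, 0.1]
finger_gap: 64.5
```

Emit:
arm_command(steps=[[0, [0, 0, 0], 0], [0, [0, 0, 0], 0], [0, [0, 0, 0], 0]])

```text
clock: 23.32
eef_pos: [517.8, 149.8, 13.6]
eef_rot: [-3.141, -0.0, 1.57]
wrist_force: [-2.4, 0.4, 3.3]
finger_gap: 57.8
```

Emit:
arm_command(steps=[[0, [0, -0.5, -1.3], 0], [0, [0, -0.6, -1.3], 0], [0, [0, -0.8, -1.2], 0], [0, [0, -0.9, -1.0], 0], [0, [0, -1.1, -0.9], 0]])

```text
clock: 23.73
eef_pos: [478.9, 149.7, 71.0]
eef_rot: [3.141, 0.0, 1.57]
wrist_force: [1.1, -0.6, -1.9]
finger_gap: 57.9
```

Emit:
arm_command(steps=[[0, [0, -1.2, -0.7], 0], [0, [0, 0, 0], 0], [0, [0, 0, 0], 0]])

```text
clock: 23.98
eef_pos: [467.4, 149.9, 77.9]
eef_rot: [3.14, -0.0, 1.57]
wrist_force: [2.0, 1.0, 2.8]
finger_gap: 57.8
```

```bash
python3 - <<'E'
from h import *
lean("w29")
E
```

```text
23.98 [467.4 149.9  77.9] [ 3.14 -0.    1.57] [2.  1.  2.8] 57.8
60 [337. 151.   0.] 80 [351. 151.  -0.] 100 [365. 151.  -1.] 120 [383. 151.  54.] 140 [394. 151.  63.] 160 [404. 151.  70.] 180 [414. 151.  78.] 200 [422. 151.  84.] 220 [431. 151.  91.] 240 [438. 151.  97.] 260 [446. 151. 104.] 280 [452. 151. 111.]
```

Emit:
arm_command(steps=[[0, [0, -0.8, 0], 0], [0, [0, -0.8, 0], 0], [0, [0, -0.8, 0], 0], [0, [0, -0.8, 0], 0], [0, [0, 0, 0], 0]], force=4)

```text
clock: 24.45
eef_pos: [433.4, 149.9, 77.2]
eef_rot: [-3.14, 0.0, 1.57]
wrist_force: [-1.2, 1.6, 0.1]
finger_gap: 57.7
```

```bash
python3 - <<'E'
from h import *
lean("w30")
E
```

```text
24.45 [433.4 149.9  77.2] [-3.14  0.    1.57] [-1.2  1.6  0.1] 57.7
60 [303. 151.  -1.] 80 [317. 151.  -1.] 100 [331. 151.   0.] 120 [345. 151.  -1.] 140 [359. 151.   0.] 160 [371. 151.  45.] 180 [381. 151.  57.] 200 [390. 151.  71.] 220 [399. 151.  78.] 240 [406. 151.  89.] 260 [413. 151.  98.] 280 [420. 150. 106.]
```

Emit:
arm_command(steps=[[0, [0, -0.8, 0], 0], [0, [0, -0.8, 0], 0], [0, [0, -0.8, 0], 0], [0, [0, -0.8, 0], 0], [0, [0, 0, 0], 0]])

```text
clock: 24.92
eef_pos: [401.1, 149.7, 77.1]
eef_rot: [-3.14, 0.0, 1.57]
wrist_force: [-0.5, 0.0, -0.4]
finger_gap: 58.2
```

```bash
python3 - <<'E'
from h import *
lean("w31")
E
```

```text
24.92 [401.1 149.7  77.1] [-3.14  0.    1.57] [-0.5  0.  -0.4] 58.2
60 [270. 151.  -1.] 80 [285. 150.  -2.] 100 [299. 150.   0.] 120 [313. 150.  -1.] 140 [327. 150.   0.] 160 [341. 150.  -1.] 180 [355. 150.  -0.] 200 [363. 150.  40.] 220 [371. 150.  60.] 240 [377. 150.  77.] 260 [383. 150.  90.] 280 [331. 150. 256.]
```

Emit:
arm_command(steps=[[0, [0, -0.7, 0], 0], [0, [0, -0.7, 0.1], 0], [0, [0, -0.7, 0.1], 0], [0, [0, 0, 0], 0]])

```text
clock: 25.3
eef_pos: [380.5, 149.7, 75.1]
eef_rot: [-3.14, 0.0, 1.57]
wrist_force: [-1.2, -0.7, -1.4]
finger_gap: 57.3
```

```bash
python3 - <<'E'
from h import *
lean("w32")
E
```

```text
25.3 [380.5 149.7  75.1] [-3.14  0.    1.57] [-1.2 -0.7 -1.4] 57.3
60 [251. 151.  -0.] 80 [265. 150.  -0.] 100 [279. 150.  -1.] 120 [293. 150.  -0.] 140 [306. 150.  -1.] 160 [320. 150.  -0.] 180 [334. 150.  -1.] 200 [348. 150.  -1.] 220 [354. 150.  38.] 240 [360. 150.  62.] 260 [365. 150.  83.] 280 [368. 150. 100.]
```

Upright to ~77°. A little more, then let it settle as before.

Emit:
arm_command(steps=[[0, [0, -0.7, 0.1], 0], [0, [0, -0.7, 0.2], 0], [0, [0, -0.4, 0.2], 0], [0, [0, 0, 0.2], 0], [0, [0, 0, 0], 0]])

```text
clock: 25.77
eef_pos: [363.9, 149.9, 68.4]
eef_rot: [3.141, -0.0, 1.57]
wrist_force: [0.9, -0.4, 1.4]
finger_gap: 57.7
```

```bash
python3 - <<'E'
from h import *
lean("w33")
E
```

```text
25.77 [363.9 149.9  68.4] [ 3.141 -0.     1.57 ] [ 0.9 -0.4  1.4] 57.7
60 [235. 151.  -1.] 80 [250. 151.   0.] 100 [263. 151.   0.] 120 [277. 151.   1.] 140 [290. 151.  -1.] 160 [303. 151.  -1.] 180 [317. 151.  -0.] 200 [330. 151.   1.] 220 [344. 151.  -1.] 240 [348. 151.  36.] 260 [352. 151.  63.] 280 [355. 151.  85.]
```

Emit:
arm_command(steps=[[0.8, [0, 0, 0], 0], [0.8, [0, 0, 0], 0], [0.8, [0, 0, 0], 0], [0.8, [0, 0, 0], 0], [0.8, [0, 0, 0], 0]])

```text
clock: 26.23
eef_pos: [363.9, 149.8, 68.4]
eef_rot: [-3.141, 0.0, 1.57]
wrist_force: [-0.0, -0.2, 0.4]
finger_gap: 75.0
```

```bash
python3 - <<'E'
from h import *
lean("w34")
im,d=manip.camera("scene");cv2.imwrite("pics/s34.png",cv2.resize(im[140:340,220:440,::-1],None,fx=3,fy=3))
E
```

```text
26.23 [363.9 149.8  68.4] [-3.141  0.     1.57 ] [-0.  -0.2  0.4] 75.0
60 [236. 151.  -0.] 80 [250. 151.   0.] 100 [263. 151.   0.] 120 [277. 151.  -0.] 140 [290. 151.   0.] 160 [303. 151.   1.] 180 [317. 151.  -2.] 200 [330. 151.  -1.] 220 [344. 151.  -2.] 240 [349. 151.  34.] 260 [353. 150.  60.] 280 [356. 150.  83.]
```

View pics/s34.png

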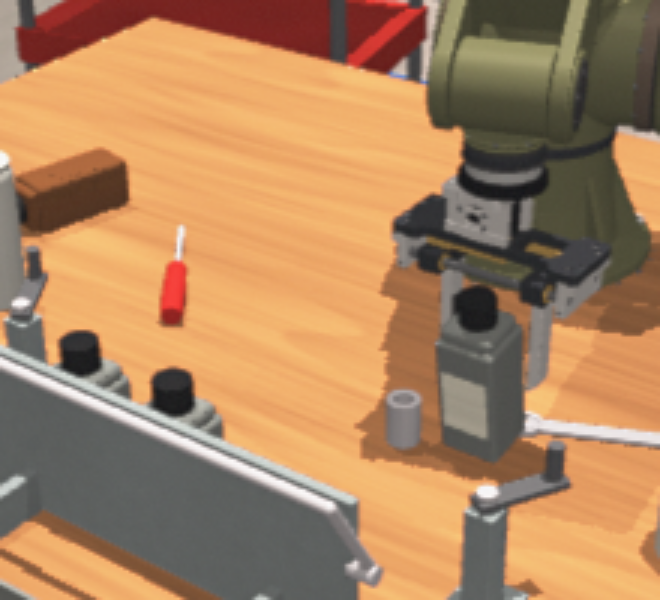

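It stands but leans at 82°, so the robot-side base edge is probably on the spanner's ring (crop (530,422)). I'll grip it and lift it straight up and forward, off the spanner.

Emit:
arm_command(steps=[[0, [0, 0, 0], 0], [0, [0, 0, 0], 0], [0, [0, 0, 0], 0], [0, [0, 0, 0], 0], [0, [0, 0, 0], 0]], force=16)

```text
clock: 26.75
eef_pos: [364.0, 149.9, 68.5]
eef_rot: [3.142, -0.0, 1.57]
wrist_force: [0.8, -0.0, 0.4]
finger_gap: 57.7
```

Emit:
arm_command(steps=[[0, [0, 0, -0.7], 0], [0, [0, 0, -0.8], 0], [0, [0, 0.8, 0], 0], [0, [0, 2, 0], 0], [0, [0, 2, 0], 0]])

```text
clock: 27.17
eef_pos: [413.1, 149.9, 84.0]
eef_rot: [3.14, -0.0, 1.57]
wrist_force: [-0.1, 0.1, -2.9]
finger_gap: 58.0
```

```bash
python3 - <<'E'
from h import *
lean("w35")
print(ray("top",252,284,5))
im,d=manip.camera("scene");cv2.imwrite("pics/s35.png",cv2.resize(im[180:340,300:500,::-1],None,fx=3.5,fy=3.5))
E
```

```text
27.17 [413.1 149.9  84. ] [ 3.14 -0.    1.57] [-0.1  0.1 -2.9] 58.0
60 [281. 151.  -1.] 80 [296. 151.  -0.] 100 [311. 151.  -1.] 120 [325. 151.  -1.] 140 [339. 151.  -1.] 160 [353. 151.  -1.] 180 [367. 151.   0.] 200 [382. 151.   1.] 220 [396. 151.   1.] 240 [398. 151.  49.] 260 [402. 151.  76.] 280 [405. 151.  97.] 
[332.20239682 173.54189535   5.        ]
```

View pics/w35.png

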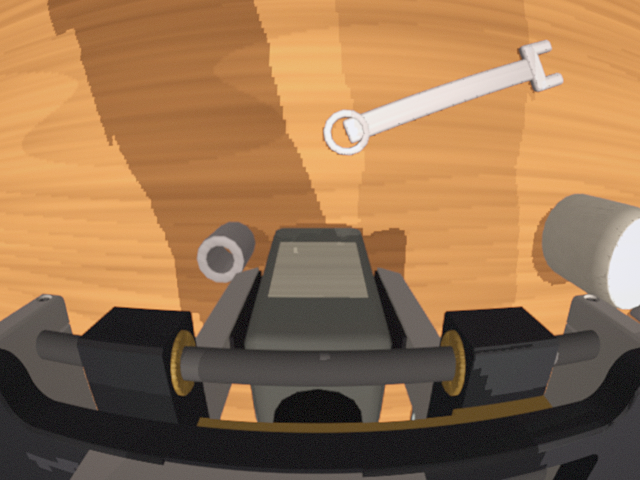

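View pics/s35.png

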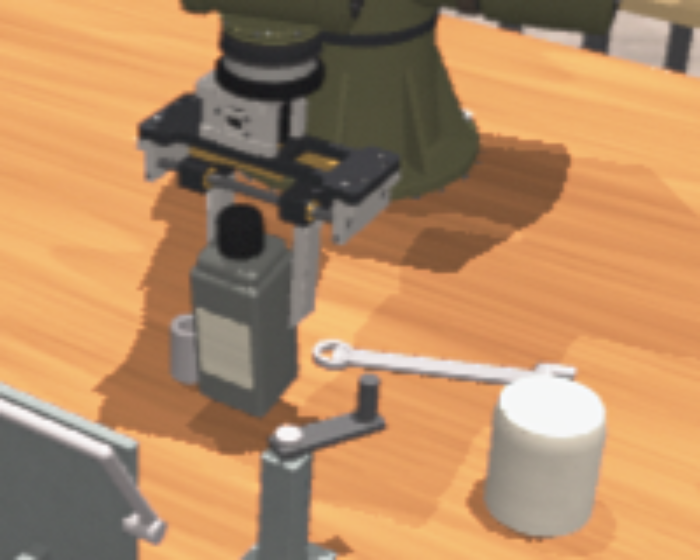

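Clear of the spanner (ring at wrist (346,132)). I'll move forward, set it down on the open bench and release so it settles flat.

Emit:
arm_command(steps=[[0, [0, 2.5, 0], 0], [0, [0, 2.5, 0], 0], [0, [0, 1, 0.7], 0], [0, [0, 0, 0.6], 0], [0, [0, 0, 0.2], 0]])

```text
clock: 27.68
eef_pos: [471.6, 149.6, 67.8]
eef_rot: [-3.141, 0.0, 1.57]
wrist_force: [-4.5, -3.0, 15.6]
finger_gap: 57.9
```

Emit:
arm_command(steps=[[0, [0, 0, 0], 0], [0.8, [0, 0, 0], 0], [0.8, [0, 0, 0], 0], [0.8, [0, 0, 0], 0], [0.8, [0, 0, 0], 0]])

```text
clock: 28.1
eef_pos: [471.8, 149.8, 68.7]
eef_rot: [3.141, -0.0, 1.57]
wrist_force: [0.1, 0.3, -0.5]
finger_gap: 75.0
```

```bash
python3 - <<'E'
from h import *
lean("w36")
E
```

```text
28.1 [471.8 149.8  68.7] [ 3.141 -0.     1.57 ] [ 0.1  0.3 -0.5] 75.0
60 [343. 151.  -2.] 80 [357. 151.  -0.] 100 [371. 151.   1.] 120 [384. 151.  -1.] 140 [398. 151.   1.] 160 [411. 151.  -1.] 180 [425. 151.   0.] 200 [438. 151.  -1.] 220 [452. 151.  -0.] 240 [450. 150.  61.] 260 [449. 150.  98.] 280 [450. 150. 120.]
```

It's flat now (face x=450). I'll regrip at 100 mm and carry it to y≈118.

Emit:
arm_command(steps=[[0.8, [0, 0, -0.7], 0], [0.8, [0, 0.6, -0.6], 0], [0.8, [0, 0, 0], 0], [0, [0, 0, 0], 0], [0, [0, 0, 0], 0]], force=15)

```text
clock: 28.57
eef_pos: [478.0, 149.7, 81.4]
eef_rot: [3.142, -0.0, 1.57]
wrist_force: [0.0, -0.0, -0.2]
finger_gap: 65.2
```

Emit:
arm_command(steps=[[0, [0, 0, 0], 0], [0, [0, 0, 0], 0], [0, [0, 0, -0.4], 0], [0, [-0.5, 1.0, 0], 0], [0, [-0.9, 2, 0], 0]])

```text
clock: 28.98
eef_pos: [507.6, 136.0, 85.6]
eef_rot: [-3.141, 0.0, 1.572]
wrist_force: [0.0, 1.1, -2.9]
finger_gap: 57.9
```

Emit:
arm_command(steps=[[0, [-0.9, 2.5, 0], 0], [0, [-0.9, 2.5, 0], 0], [0, [0, 2.5, 0], 0], [0, [0, 2, 0], 0], [0, [0, 1, 0], 0]])

```text
clock: 29.4
eef_pos: [615.1, 116.7, 84.9]
eef_rot: [3.141, 0.0, 1.569]
wrist_force: [0.7, 0.0, -2.3]
finger_gap: 57.9
```

```bash
python3 - <<'E'
from h import *
lean("w37");go(639,118,82,1.568)
E
```

```text
29.4 [615.1 116.7  84.9] [3.141 0.    1.569] [ 0.7  0.  -2.3] 57.9
60 [483. 118.  -0.] 80 [498. 118.  -0.] 100 [544. 118. 264.] 120 [527. 118.  -1.] 140 [541. 118.  -1.] 160 [555. 118.   0.] 180 [570. 117.  -2.] 200 [584. 117.  -1.] 220 [589. 117.  46.] 240 [589. 117.  93.] 260 [590. 117. 121.] 280 [594. 117. 134.] 
shift before turn cm [0.12 2.34 0.28] shift after turn [0.13 2.34 0.28] turn 0.001
```

View pics/w37.png

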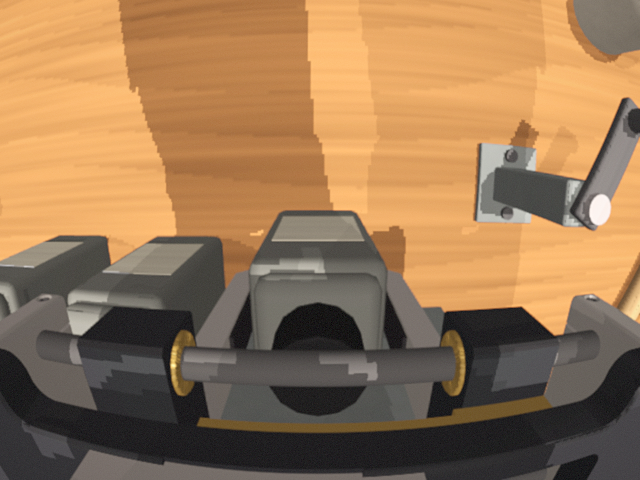

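The bottle is gripped upright, and the other two stand to the left in this view. I'll finish with 22 mm forward, lower and press.

Emit:
arm_command(steps=[[0, [0, 1.3, 0], 0], [0, [0, 0.7, 0], 0], [0, [0, 0.3, 0.4], 0], [0, [0, 0.2, 0], 0], [0, [0, 0, 0], 0]])

```text
clock: 29.87
eef_pos: [636.8, 117.4, 80.9]
eef_rot: [-3.138, 0.0, 1.57]
wrist_force: [-6.3, -0.9, 0.2]
finger_gap: 58.0
```

Emit:
arm_command(steps=[[0.8, [0, 0, 0], 0], [0.8, [0, 0, 0], 0], [0.8, [0, 0, 0], 0], [0.8, [0, 0, 0], 0]])

```text
clock: 30.2
eef_pos: [638.0, 117.7, 81.7]
eef_rot: [3.141, -0.0, 1.57]
wrist_force: [0.5, -0.5, -0.6]
finger_gap: 74.7
```

Emit:
arm_command(steps=[[0.85, [0, -0.2, -3], 0], [0.85, [0, 0, -3.5], 0], [0.85, [0, 0, -3.7], 0], [0.85, [0, -3.5, 0], 0], [0.85, [0, -3.5, 0], 0]])

```text
clock: 30.62
eef_pos: [566.8, 117.7, 185.8]
eef_rot: [3.136, -0.001, 1.57]
wrist_force: [0.1, 1.4, -0.4]
finger_gap: 80.0
```

Emit:
arm_command(steps=[[0, [0, -3.5, 0], 0], [0, [0, -3.5, 0], 0], [0, [0, -3.5, 0], 0], [0, [0, 0, 0], 0]])

```text
clock: 30.95
eef_pos: [456.3, 117.8, 183.4]
eef_rot: [-3.14, 0.0, 1.571]
wrist_force: [0.1, 0.0, 0.9]
finger_gap: 56.9
```

```bash
python3 - <<'E'
from h import *
tcp();survey("t38")
s=manip.read_state();im,d=manip.camera("wrist");cv2.imwrite("pics/w38.png",im[:,:,::-1]);P=wpts(s,d)
for y in (-82,18,118):
    m=(np.abs(P[...,1]-y)<20)&(P[...,0]>570)&(P[...,0]<640)
    q=P[m]
    for lo,hi in((10,40),(40,80),(80,115)):
        e=q[(q[:,2]>lo)&(q[:,2]<hi)];print(y,lo,len(e),e[:,0].mean().round(1) if len(e) else None)
im,d=manip.camera("scene");cv2.imwrite("pics/s38.png",cv2.resize(im[180:380,180:440,::-1],None,fx=3,fy=3))
E
```

```text
30.95 [456.3 117.8 183.4] [-3.14   0.     1.571] [0.1 0.  0.9] 56.9
captops [637. -81. 160.] 121
captops [638.  19. 159.] 127
captops [639. 118. 160.] 132
z130 [630. -78. 131.] 227
z130 [631.  19. 131.] 227
z130 [630. 116. 131.] 231
-82 10 0 None
-82 40 0 None
-82 80 33 607.1
18 10 0 None
18 40 0 None
18 80 0 None
118 10 0 None
118 40 188 609.5
118 80 1087 609.3
```

View pics/t38.png

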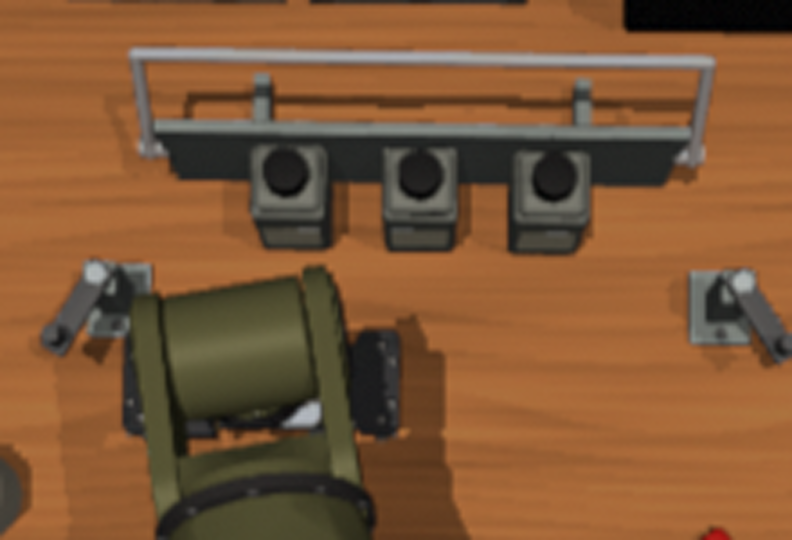

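View pics/s38.png

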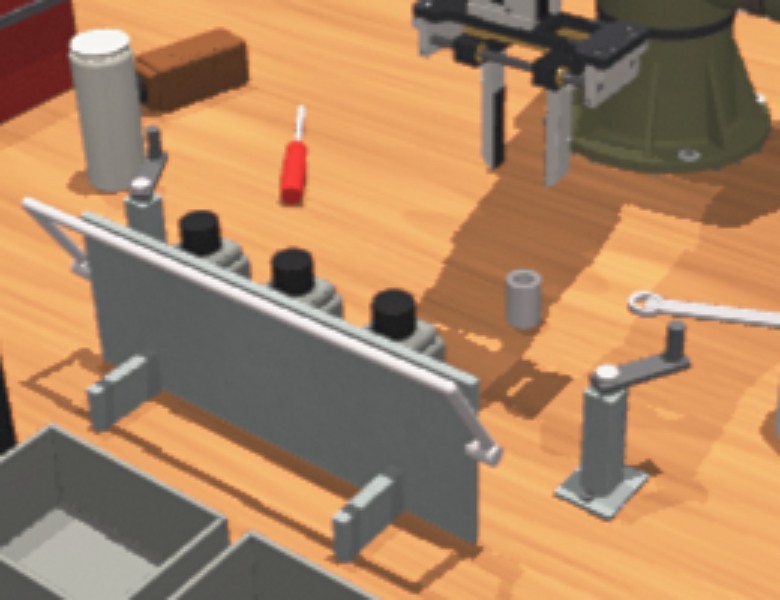

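All three stand at y=-81, 19 and 118, cap tops at 160 and centres x≈638. The spanner and socket sit where they did. Now the bail. I'll bring the closed fingers over the bar in the gap at y=68, drop behind it at x≈745, and pull forward.

Emit:
arm_command(steps=[[0, [-1.5, 0, -3.5], 0], [0, [-3.5, 2, -1], 0], [0, [0, 3.5, 0], 0], [0, [0, 3.5, 0], 0], [0, [0, 3.5, 0], 0]])

```text
clock: 31.52
eef_pos: [588.5, 66.8, 228.5]
eef_rot: [3.14, -0.0, 1.569]
wrist_force: [0.5, -0.5, 1.1]
finger_gap: 11.5
```

Emit:
arm_command(steps=[[0, [0, 3.5, 0], 0], [0, [0, 3.5, 0], 0], [0, [0, 3.5, 0], 0], [0, [0, 3.5, 0], 0], [0, [0, 2.5, 0], 0]])

```text
clock: 31.93
eef_pos: [752.6, 67.0, 226.7]
eef_rot: [-3.141, 0.0, 1.569]
wrist_force: [-0.3, 0.9, -0.3]
finger_gap: 0.4
```

```bash
python3 - <<'E'
from h import *
go(747,68,160,1.571);tcp()
im,d=manip.camera("scene");cv2.imwrite("pics/s39.png",cv2.resize(im[140:380,160:440,::-1],None,fx=2.8,fy=2.5))
P=pts("scene",d);m=(P[...,0]>700)&(P[...,0]<735)&(np.abs(P[...,1]-18)<190)&(P[...,2]>165)&(P[...,2]<200);print(np.median(P[m],0),m.sum())
print(ray("top",280,118,60))
E
```

```text
shift before turn cm [ 0.1  -0.56  6.67] shift after turn [ 0.1  -0.56  6.67] turn -0.002
31.93 [752.6  67.  226.7] [-3.141  0.     1.569] [-0.3  0.9 -0.3] 0.4
[721.23995592  44.5772206  179.43616354] 635
[807.24603491  96.17826829  60.        ]
```

View pics/s39.png

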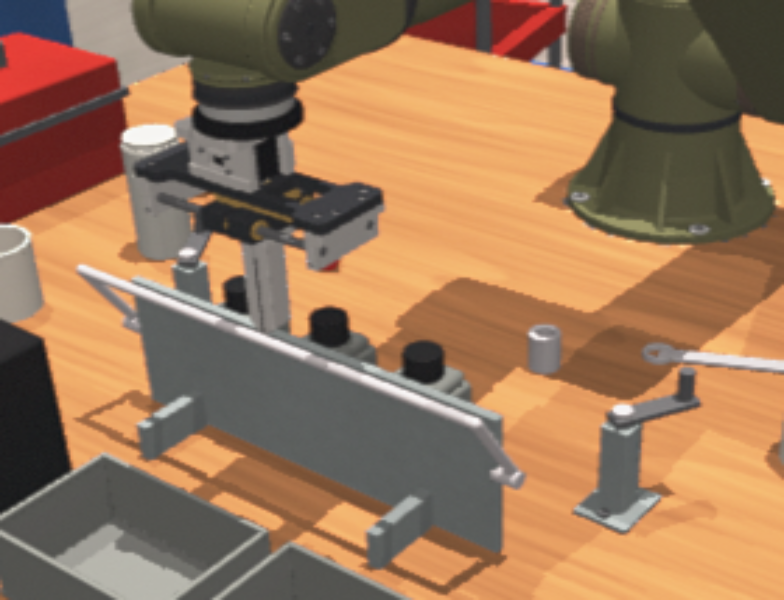

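The fingers are beyond and above the bar. I'll lower and pull.

Emit:
arm_command(steps=[[0, [0, 0, 3], 0], [0, [0, 0, 3.3], 0], [0, [0, 0, 0], 0], [0, [0, -1.5, 0], 0], [0, [0, -1.0, 0], 0]])

```text
clock: 32.4
eef_pos: [725.7, 67.3, 166.1]
eef_rot: [3.14, 0.0, 1.57]
wrist_force: [4.7, -0.5, 4.6]
finger_gap: 0.4
```

Emit:
arm_command(steps=[[0, [0, -1, 0], 0], [0, [0, -1, 0], 0], [0, [0, -1, 0], 0], [0, [0, -1, 0], 0], [0, [0, -1, 0], 0]])

```text
clock: 32.82
eef_pos: [675.9, 67.4, 167.5]
eef_rot: [3.139, -0.0, 1.57]
wrist_force: [1.5, -0.4, 1.4]
finger_gap: 0.3
```

```bash
python3 - <<'E'
from h import *
tcp()
im,d=manip.camera("scene");cv2.imwrite("pics/s40.png",cv2.resize(im[140:380,160:440,::-1],None,fx=2.8,fy=2.5))
E
```

```text
32.82 [675.9  67.4 167.5] [ 3.139 -0.     1.57 ] [ 1.5 -0.4  1.4] 0.3
```

View pics/s40.png

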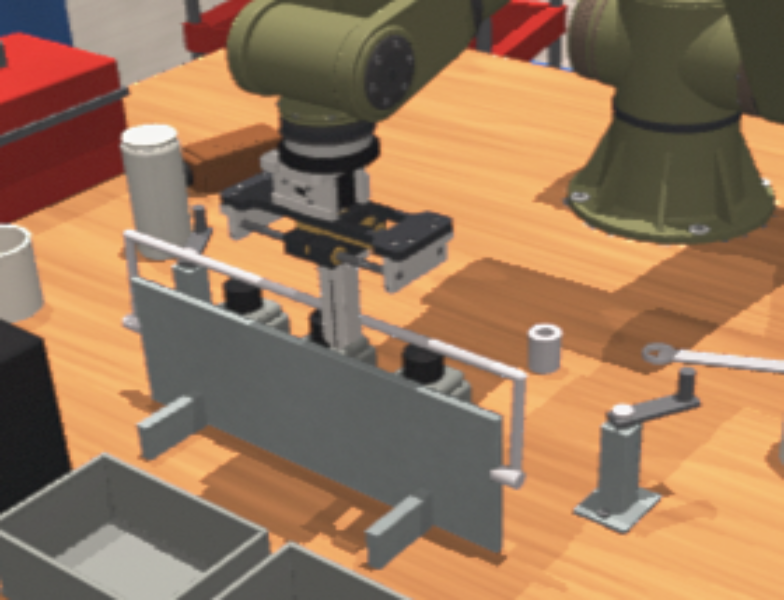

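The bail is upright with the bar in front of the fingers, so I'll keep pulling.

Emit:
arm_command(steps=[[0, [0, -1, 0], 0], [0, [0, -1, 0], 0], [0, [0, -1, 0], 0], [0, [0, -1, 0], 0], [0, [0, -1, 0], 0]])

```text
clock: 33.28
eef_pos: [625.8, 67.5, 166.7]
eef_rot: [3.14, -0.0, 1.57]
wrist_force: [0.2, 0.8, -1.1]
finger_gap: 1.1
```

Emit:
arm_command(steps=[[0, [0, -1, 0], 0], [0, [0, -1, 0], 0], [0, [0, 0, 0], 0], [0, [0, 0, 0], 0], [0, [0, 0, 0], 0]])

```text
clock: 33.7
eef_pos: [606.1, 67.6, 166.1]
eef_rot: [3.141, -0.0, 1.57]
wrist_force: [0.2, -0.2, -0.5]
finger_gap: 0.6
```

```bash
python3 - <<'E'
from h import *
tcp()
im,d=manip.camera("scene");cv2.imwrite("pics/s41.png",cv2.resize(im[140:380,160:440,::-1],None,fx=2.8,fy=2.5))
E
```

```text
33.7 [606.1  67.6 166.1] [ 3.141 -0.     1.57 ] [ 0.2 -0.2 -0.5] 0.6
```

View pics/s41.png

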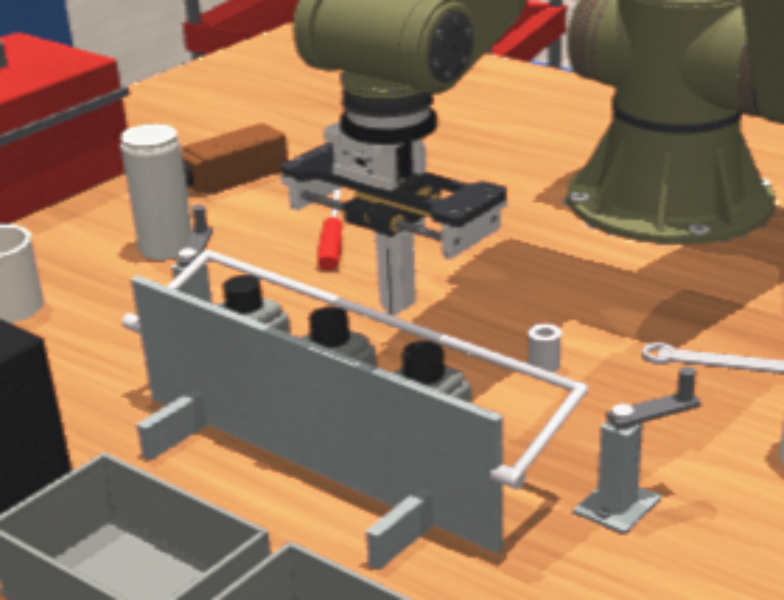

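The bail is falling forward. I'll rise, let it drop, then check it and measure the pegs.

Emit:
arm_command(steps=[[0, [0, -2, -3], 0], [0, [0, -2, 0], 0], [0, [0, -2, 0], 0], [0, [0, -3, 0], 0], [0, [0, -3, 0], 0]])

```text
clock: 34.17
eef_pos: [484.6, 67.7, 195.4]
eef_rot: [-3.141, 0.0, 1.57]
wrist_force: [0.5, -0.0, 0.6]
finger_gap: 0.8
```

Emit:
arm_command(steps=[[0, [0, 0, 0], 0], [0, [0, 0, 0], 0], [0, [0, 0, 0], 0], [0, [0, 0, 0], 0], [0, [0, 0, 0], 0]])

```text
clock: 34.58
eef_pos: [485.9, 67.7, 195.3]
eef_rot: [-3.141, 0.0, 1.57]
wrist_force: [0.6, -0.0, 0.3]
finger_gap: 0.6
```

```bash
cat >> h.py <<'E'
def pegs():
    im,d=manip.camera("top");P=pts("top",d);v,u=np.mgrid[0:480,0:640]
    for s,yc in dict(L=263,R=-227).items():
        q=P[(P[...,2]>128)&(P[...,2]<143)&(np.hypot(P[...,0]-568.5,P[...,1]-yc)<85)&(np.hypot(P[...,0]-568.5,P[...,1]-yc)>30)]
        w=P[(P[...,2]>101)&(P[...,2]<113)&(np.hypot(P[...,0]-568.5,P[...,1]-yc)<85)]
        if len(q) and len(w):print(s,"peg",q.mean(0).round(1),len(q),"plate",w.mean(0).round(1),np.round(cv2.minAreaRect(w[:,:2].astype(np.float32))[2]),len(w))
    m=(np.abs(P[...,2]-92)<12)&(P[...,0]>550)&(P[...,0]<590)&(np.abs(P[...,1]-18)<195)
    if m.sum():print("bar",P[m].mean(0),m.sum(),P[m][:,1].min(),P[m][:,1].max())
    return im,d
E
python3 - <<'E'
from h import *
tcp();im,d=pegs()
cv2.imwrite("pics/t42.png",cv2.resize(im[120:270,190:410,::-1],None,fx=3.6,fy=3.6,interpolation=cv2.INTER_CUBIC))
im,d=manip.camera("scene");cv2.imwrite("pics/s42.png",cv2.resize(im[140:380,160:440,::-1],None,fx=2.8,fy=2.5))
E
```

```text
34.58 [485.9  67.7 195.3] [-3.141  0.     1.57 ] [ 0.6 -0.   0.3] 0.6
L peg [519.2 291.7 136.9] 22 plate [546.2 274.6 107.5] 51.0 174
R peg [ 517.  -256.1  136. ] 23 plate [ 543.9 -238.7  107.3] 31.0 168
bar [567.35191588 -55.17543838  93.74177875] 255 -176.22173073632402 212.77542725272588
```

View pics/t42.png

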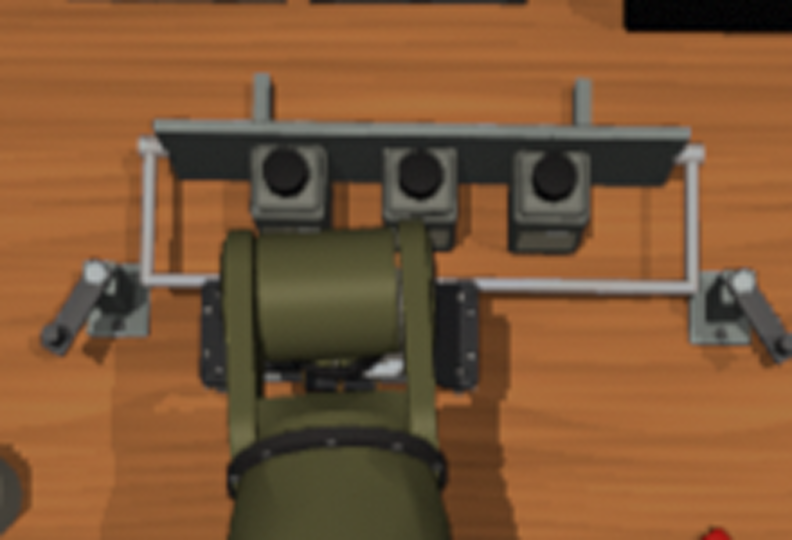

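View pics/s42.png

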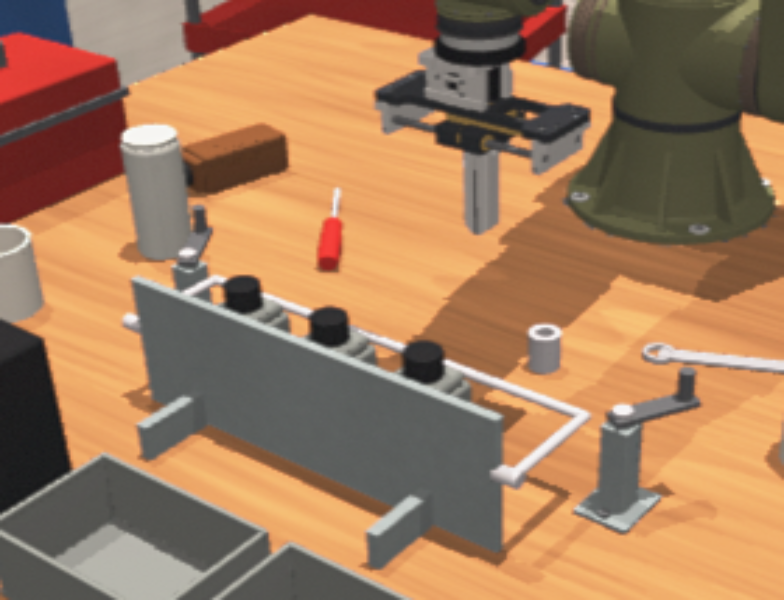

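The bail is fully down: the bar's top surface is at z≈94 (95 expected) and x=567. The left peg is at (519,292) and the right at (517,-256), 58 mm from their pivots as given. Left button first, starting from its outer side.

Emit:
arm_command(steps=[[0, [3.6, 0.6, 0], 0], [0, [3.6, 0.6, 0], 0], [0, [3.6, 0.6, 0], 0], [0, [3.6, 0.6, 0], 0], [0, [3.6, 0.7, 0], 0]])

```text
clock: 35.1
eef_pos: [516.5, 249.6, 195.3]
eef_rot: [-3.141, 0.0, 1.57]
wrist_force: [0.3, -0.1, 0.2]
finger_gap: 0.9
```

Emit:
arm_command(steps=[[0, [3.6, 0.7, 0], 0], [0, [3.6, 0.7, 0], 0], [0, [0, 0, 0], 0], [0, [0, 0, 0], 0]])

```text
clock: 35.43
eef_pos: [530.2, 321.1, 194.3]
eef_rot: [-3.14, 0.001, 1.572]
wrist_force: [0.1, -0.1, -0.2]
finger_gap: 0.5
```

```bash
python3 - <<'E'
from h import *
go(531,318,117,1.57);tcp()
E
```

```text
shift before turn cm [-0.3   0.09  7.73] shift after turn [-0.31  0.08  7.73] turn 0.002
35.43 [530.2 321.1 194.3] [-3.140e+00  1.000e-03  1.572e+00] [ 0.1 -0.1 -0.2] 0.5
```

Emit:
arm_command(steps=[[0, [0, 0, 2.5], 0], [0, [0, 0, 2.5], 0], [0, [0, 0, 1.5], 0], [0, [0, 0, 0.9], 0], [0, [0, 0, 0], 0]])

```text
clock: 35.85
eef_pos: [529.9, 318.5, 119.8]
eef_rot: [-3.139, 0.001, 1.569]
wrist_force: [0.1, -0.1, -0.5]
finger_gap: 0.7
```

Emit:
arm_command(steps=[[0, [-1.3, -0.7, 0], 0], [0, [-1.3, -0.7, 0], 0], [0, [-1.2, -0.6, 0], 0], [0, [-1.0, -0.1, 0], 0], [0, [-1.0, -0.1, 0], 0]])

```text
clock: 36.27
eef_pos: [508.9, 261.2, 122.8]
eef_rot: [3.139, -0.001, 1.57]
wrist_force: [2.2, 2.1, -0.3]
finger_gap: 0.6
```

Emit:
arm_command(steps=[[0, [-1.0, 0, 0], 0], [0, [-1.0, 0.4, 0], 0], [0, [-0.9, 0.4, 0], 0], [0, [-0.9, 0.4, 0], 0], [0, [0, 0, 0], 0]])

```text
clock: 36.68
eef_pos: [521.1, 221.9, 121.3]
eef_rot: [-3.141, 0.001, 1.568]
wrist_force: [-0.2, 0.3, -0.6]
finger_gap: 0.5
```

```bash
python3 - <<'E'
from h import *
tcp();go(550,205,118,1.57)
im,d=manip.camera("scene");cv2.imwrite("pics/s43.png",cv2.resize(im[180:380,260:480,::-1],None,fx=3,fy=3))
E
```

```text
36.68 [521.1 221.9 121.3] [-3.141e+00  1.000e-03  1.568e+00] [-0.2  0.3 -0.6] 0.5
shift before turn cm [-1.69  2.9   0.33] shift after turn [-1.69  2.89  0.33] turn -0.002
```

View pics/s43.png

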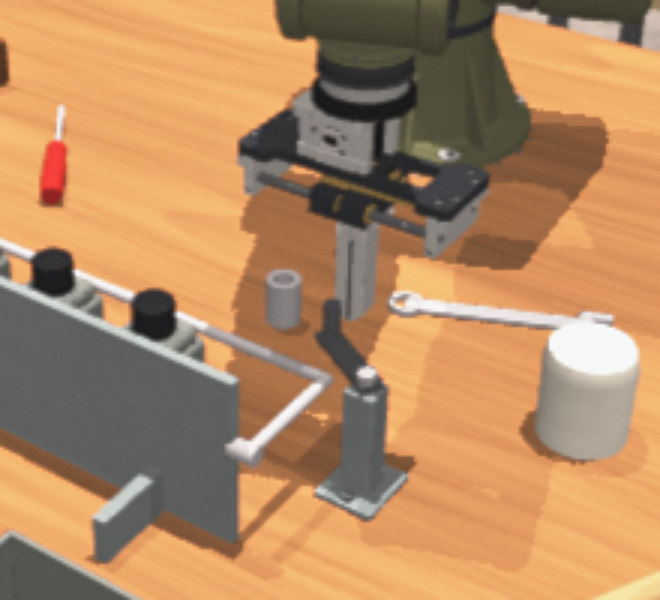

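The button has turned well inwards (peg at crop (330,320)). I'll finish the arc to the stop.

Emit:
arm_command(steps=[[0, [-0.6, 0.7, 0], 0], [0, [-0.6, 0.7, 0], 0], [0, [-0.4, 0.7, 0], 0], [0, [-0.1, 0.6, 0], 0], [0, [0, 0.3, 0], 0]])

```text
clock: 37.15
eef_pos: [551.2, 206.2, 121.3]
eef_rot: [-3.141, 0.0, 1.569]
wrist_force: [-0.8, -0.5, -0.1]
finger_gap: 0.0
```

Emit:
arm_command(steps=[[0, [0, 0.2, 0], 0], [0, [0, 0.2, 0], 0], [0, [0, 0, 0], 0]])

```text
clock: 37.4
eef_pos: [552.2, 206.2, 121.1]
eef_rot: [-3.135, 0.002, 1.57]
wrist_force: [-18.4, -6.4, 10.6]
finger_gap: 0.3
```

```bash
python3 - <<'E'
from h import *
tcp()
im,d=manip.camera("scene");cv2.imwrite("pics/s44.png",cv2.resize(im[180:380,260:480,::-1],None,fx=3,fy=3))
E
```

```text
37.4 [552.2 206.2 121.1] [-3.135e+00  2.000e-03  1.570e+00] [-18.4  -6.4  10.6] 0.3
```

View pics/s44.png

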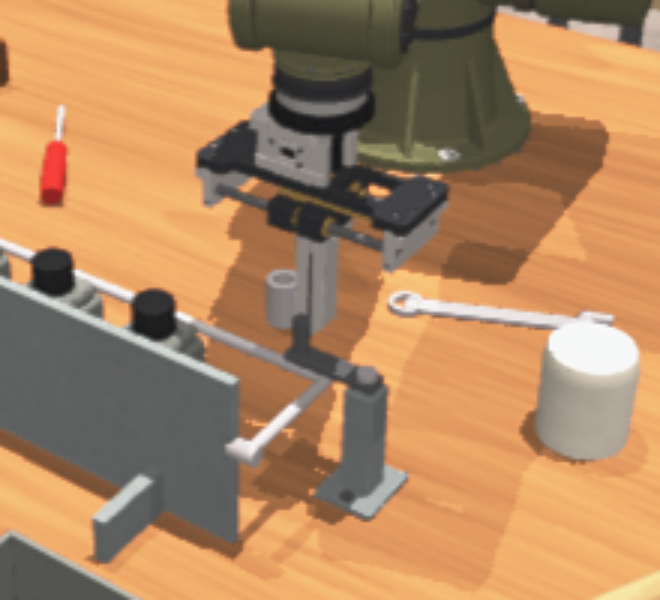

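The stop is reached: the button is square across over the bar. I'll back off, rise and cross to the right button's outer side.

Emit:
arm_command(steps=[[0, [0, -1, 0], 0], [0, [0, -2, 0], 0], [0, [0, 0, -3.5], 0], [0, [0, 0, -3.7], 0], [0, [-3.8, 0, 0], 0]])

```text
clock: 37.87
eef_pos: [526.1, 172.9, 200.3]
eef_rot: [3.132, -0.003, 1.575]
wrist_force: [1.4, -0.0, -0.0]
finger_gap: 0.4
```

Emit:
arm_command(steps=[[0, [-4, 0, 0], 0], [0, [-4, 0, 0], 0], [0, [-4, 0, 0], 0], [0, [-4, 0, 0], 0], [0, [-4, 0, 0], 0]])

```text
clock: 38.28
eef_pos: [524.0, -33.0, 193.8]
eef_rot: [3.141, 0.0, 1.57]
wrist_force: [1.9, 1.1, -0.3]
finger_gap: 0.3
```

Emit:
arm_command(steps=[[0, [-4, 0, 0], 0], [0, [-4, 0, 0], 0], [0, [-4, 0, 0], 0], [0, [-4, 0, 0], 0], [0, [-4, 0, 0], 0]])

```text
clock: 38.7
eef_pos: [523.9, -233.2, 193.7]
eef_rot: [3.141, 0.0, 1.57]
wrist_force: [1.0, -0.0, 0.3]
finger_gap: 0.4
```

```bash
python3 - <<'E'
from h import *
go(530,-285,195,1.57);tcp();pegs()
E
```

```text
shift before turn cm [-5.18  0.62 -0.13] shift after turn [-5.18  0.62 -0.13] turn 0.0
38.7 [ 523.9 -233.2  193.7] [3.141 0.    1.57 ] [ 1.  -0.   0.3] 0.4
L peg [567.9 204.5 137. ] 22 plate [568.3 236.  108.3] 2.0 161
bar [567.57222792   8.99770024  93.71912373] 492 -174.68658240759038 197.4698435253872
```

Left peg at (568,205), exactly square across. Now the right button.

Emit:
arm_command(steps=[[0, [-2.6, 0.3, 0], 0], [0, [-2.6, 0.3, 0], 0], [0, [0, 0, 0], 0]])

```text
clock: 39.0
eef_pos: [529.9, -286.8, 193.1]
eef_rot: [3.142, 0.001, 1.567]
wrist_force: [-0.6, 1.0, 0.1]
finger_gap: 0.5
```

Emit:
arm_command(steps=[[0, [0, 0, 2.5], 0], [0, [0, 0, 2.5], 0], [0, [0, 0, 1.5], 0], [0, [0, 0, 0.9], 0], [0, [0, 0, 0], 0]])

```text
clock: 39.42
eef_pos: [529.5, -282.5, 117.8]
eef_rot: [-3.139, -0.001, 1.57]
wrist_force: [0.8, 0.4, -0.8]
finger_gap: 0.6
```

Emit:
arm_command(steps=[[0, [1.3, -0.7, 0], 0], [0, [1.3, -0.7, 0], 0], [0, [1.2, -0.6, 0], 0], [0, [1.0, -0.1, 0], 0], [0, [1.0, -0.1, 0], 0]])

```text
clock: 39.83
eef_pos: [508.6, -224.9, 120.8]
eef_rot: [3.139, 0.001, 1.57]
wrist_force: [2.1, -2.1, 0.4]
finger_gap: 0.8
```

Emit:
arm_command(steps=[[0, [1.0, 0, 0], 0], [0, [1.0, 0.4, 0], 0], [0, [0.9, 0.4, 0], 0], [0, [0.9, 0.4, 0], 0], [0, [0, 0, 0], 0]])

```text
clock: 40.25
eef_pos: [520.6, -185.5, 119.3]
eef_rot: [-3.141, -0.001, 1.571]
wrist_force: [0.2, 0.0, -0.2]
finger_gap: 0.7
```

```bash
python3 - <<'E'
from h import *
tcp();go(552,-170,120,1.57)
im,d=manip.camera("scene");cv2.imwrite("pics/s45.png",cv2.resize(im[140:340,160:380,::-1],None,fx=3,fy=3))
E
```

```text
40.25 [ 520.6 -185.5  119.3] [-3.141e+00 -1.000e-03  1.571e+00] [ 0.2  0.  -0.2] 0.7
shift before turn cm [ 1.55  3.14 -0.07] shift after turn [ 1.55  3.14 -0.07] turn 0.001
```

View pics/s45.png

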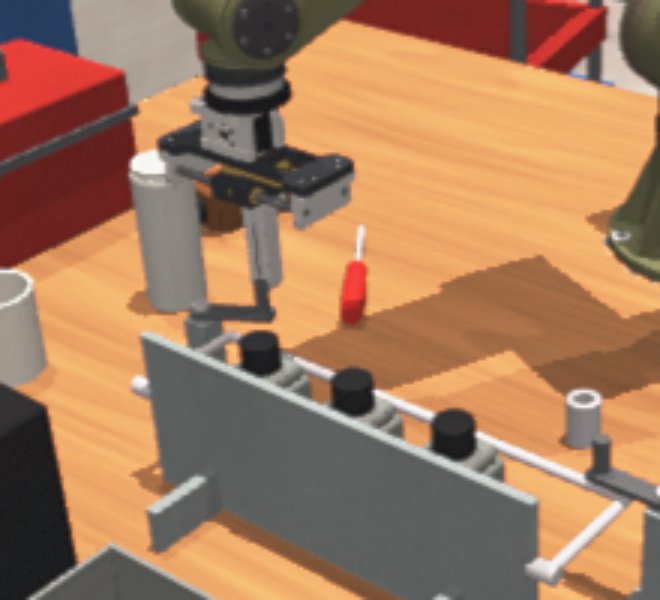

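Emit:
arm_command(steps=[[0, [0.6, 0.7, 0], 0], [0, [0.6, 0.7, 0], 0], [0, [0.4, 0.7, 0], 0], [0, [0.1, 0.6, 0], 0], [0, [0, 0.3, 0], 0]])

```text
clock: 40.72
eef_pos: [550.0, -169.6, 119.1]
eef_rot: [-3.139, -0.001, 1.571]
wrist_force: [-20.7, 6.4, 10.5]
finger_gap: 0.3
```

Emit:
arm_command(steps=[[0, [0, 0.2, 0], 0], [0, [0, 0.1, 0], 0], [0, [0, 0, 0], 0]])

```text
clock: 40.97
eef_pos: [550.2, -169.6, 119.1]
eef_rot: [-3.133, -0.002, 1.57]
wrist_force: [-26.6, 6.4, 14.4]
finger_gap: 0.4
```

Emit:
arm_command(steps=[[0, [0, -1, 0], 0], [0, [0, -2, 0], 0], [0, [0, 0, -3.5], 0], [0, [0, 0, -3.7], 0], [0, [0, -3.5, 0], 0]])

```text
clock: 41.38
eef_pos: [493.6, -171.8, 199.0]
eef_rot: [3.129, 0.005, 1.571]
wrist_force: [-0.4, -0.3, 0.2]
finger_gap: 0.4
```

Emit:
arm_command(steps=[[0, [0, -4, 0], 0], [0, [0, -4, 0], 0], [0, [0, -4, 0], 0], [0, [0, 0, 0], 0], [0, [0, 0, 0], 0]])

```text
clock: 41.8
eef_pos: [367.5, -170.5, 192.3]
eef_rot: [3.14, 0.001, 1.568]
wrist_force: [0.5, -0.5, 0.6]
finger_gap: 0.3
```

```bash
python3 - <<'E'
from h import *
tcp();pegs();survey("t46")
im,d=manip.camera("scene");cv2.imwrite("pics/s46.png",im[:,:,::-1])
im,d=manip.camera("top");cv2.imwrite("pics/tf.png",im[:,:,::-1])
a=cv2.imread("pics/top0.png")
s=manip.read_state();im,d=manip.camera("wrist");cv2.imwrite("pics/w46.png",im[:,:,::-1]);P=wpts(s,d)
for y in (-82,18,118):
    q=P[(np.abs(P[...,1]-y)<20)&(P[...,0]>560)&(P[...,0]<640)]
    for lo,hi in((10,40),(40,80),(98,118)):
        e=q[(q[:,2]>lo)&(q[:,2]<hi)];print(y,lo,len(e),np.median(e[:,0]).round(1) if len(e) else None)
E
```

```text
41.8 [ 367.5 -170.5  192.3] [3.140e+00 1.000e-03 1.568e+00] [ 0.5 -0.5  0.6] 0.3
L peg [568.  204.3 137.3] 23 plate [569.1 237.5 107.7] 36.0 161
R peg [ 566.1 -167.9  137.3] 25 plate [ 565.8 -197.9  107.7] 54.0 159
bar [567.50007865  16.02484561  94.17479848] 471 -159.15432677581097 208.7183692677937
(276, 250, 11, 11) 44.4 [array([413.,  89.]), array([29., 28.]), np.float64(1.0)]
captops [637. -80. 160.] 128
captops [637.  19. 160.] 128
captops [639. 119. 160.] 127
z130 [630. -78. 131.] 222
z130 [631.  19. 131.] 237
z130 [631. 117. 131.] 220
-82 10 0 None
-82 40 0 None
-82 98 0 None
18 10 398 608.6
18 40 0 None
18 98 0 None
118 10 277 609.6
118 40 0 None
118 98 0 None
```

View pics/tf.png

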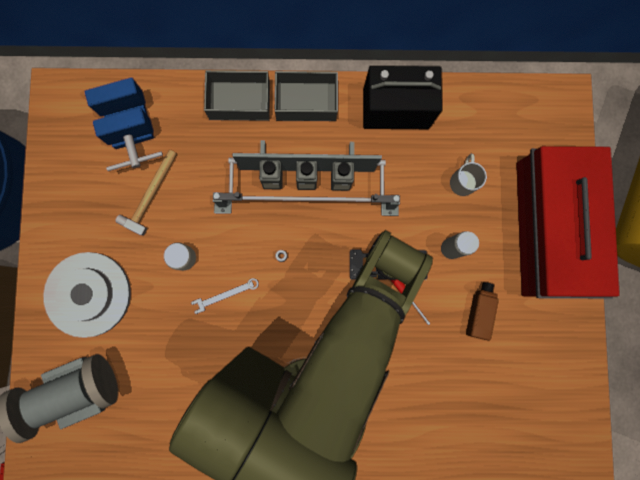

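View pics/s46.png

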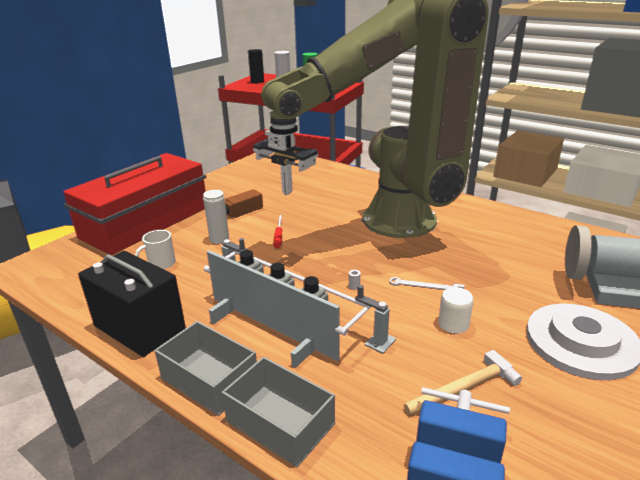

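Final pictures: three bottles stand against the wall (top view (270,172), (307,172), (343,172)), the bar is down in front of them, and both buttons lie square over it. The spanner, socket, filter, screwdriver and the rest sit at their starting pixels, and the arm is clear. Handing in.

```bash
python3 - <<'E'
from cell import manip
print(manip.sign_off())
E
```

```text
the job is handed in; nothing more can be done
None
```

The job is handed in at about 42 s of the 210 s allowed. All three grey bottles stand in the bay, the bail is down, and both buttons are turned in over it.

**What I did**
- I gripped each bottle lightly near its neck, raised it over its base edge and set it flush against the back wall. Only the middle bottle needed a push against the wall to come up.
- I pulled the bail over from behind until it fell onto its stop.
- I then turned the left button in to its stop, and after it the right.

**Last checks**
- **Bottles:** cap tops are at 160 mm, at y = -80, 19 and 119. The front faces of the middle and left bottles measured x ≈ 609, where flush is 610.5. The right one's face was hidden in that view; when I released it, it was pressed on the wall and read x ≈ 607.
- **Bail:** the bar's top surface is at z ≈ 94, where 95 is fully down.
- **Buttons:** the pegs are at (568, 204) and (566, -168), within about 2 mm of square across. I pressed both until the stop pushed back, at up to about 27 N.
- **Other things on the bench:** by eye they are where they started. The left bottle's base seems to have rested briefly on the spanner's ring, so I lifted it straight off, and the spanner shows no shift. I did not measure every bystander's position again.

I saw no bottle knocked aside. The grip did not visibly slacken.

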